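# Set the sprung stop screw of a hold-down jig with a setting block

### The arm

A 6-joint arm with a two-finger parallel gripper is mounted at the origin on the work surface; the furniture and walls round the work are solid. World frame = base frame: x ahead of the robot, y to its left, z up, the work surface at z = 0. Lengths are in mm, angles in rad, forces in N, time in s.
With the tool pointing down it reaches from about 275 to 750 mm from the base axis. Payload 10.2 kg.
Tool frame: the origin (TCP) lies at the very end of the fingers, on their centre line; the grasp point (between the pads) lies behind it (ctrl.grasp_offset is the z of the grasp point in the tool frame, in mm); z points along the fingers, y is the direction in which the jaws open and shut (so a half turn about z gives the same grasp; the last joint's range is limited). The gripper opens to 85 mm and grips with 20 to 120 N. Pads are 22 mm wide; open, the fingers measure 114 mm over their backs; the gripper's body (76 mm by 85 mm) begins 54 mm behind the grasp point. The pads swing forward as they close: fully open they stand 13 mm farther back than shut.
Start: joints at [1.107, 0.313, 1.498, -0, 1.331, -0.223], TCP at [125.214, 509.855, 231.294] pointing down, gripper open.
Joint ranges: [-2.94, 2.94], [-0.97, 2.17], [0.19, 2.56], [-1.23, 4.37], [0.02, 3.11], [-2.88, 2.88]. Speed limits (rad/s): [2.39, 2.39, 3.01, 3.14, 3.14, 3.14].

### API

Orientations are given as a unit quaternion [w, x, y, z].
In Python, from rig import ctrl, capture, job gives the robot as it stands. The module is installed in compiled form; this text tells all that it offers.
- The arm moves only by the tool move_arm, never from a script. Its argument "series" is a list of rows, each a list of 7 numbers: the turn, a rotation vector about the tool's x, y, z in rad, then the shift along the tool's x, y, z in cm, then the opening, from 0 (shut) to 1 (fully open). A call has 1 to 5 rows; each row is the pose to reach, as a shift and turn from the pose measured when the call began, along the tool's axes at that moment; what a row does not reach only later rows make up. A row lasts 1/12 s, in which the tool goes at most 41.7 mm and 7.16 degrees, less where a joint would pass 70% of its speed; a pose out of reach is approached as far as the arm can. A call with a gripper value outside its range is refused whole. The fingers move at their own pace and stop on an object; "grip_force" is the grip in N (left out, the last holds). Time passes only in rows, so rows that repeat a pose let the fingers close. It gives the time, the measured TCP pose, the force and the opening at its end, in the units of the state.
- ctrl.sense(): the state, without advancing time (a new reading comes with each control period).
- capture(name): name is "side" or "top" or "wrist"; returns a dict with "frame" (384x512x3 uint8, red, green, blue), "mtx" (3x3 intrinsics, pixels), "dist" ([k1, k2, p1, p2, k3] as OpenCV has them; the pictures are not rectified), "R" (3x3) and "t" (3): a world point X has camera coordinates R X + t. Camera axes: x right, y down, z forward; pixel columns grow to the right and rows downward; lengths in mm; the calibration is good to about 2 mm. A picture is of the moment at which its call begins. There is no depth.
- job.finish_job(): hands the job in, once; it reports no verdict.
The state is a dict: "time_s": time; "joints": joint angles; "dq": joint speeds; "tau": joint torques, N m; "eef_pos": TCP position; "ee_rot": TCP orientation; "force": force on the tool from outside, world axes, zero at the start; "wrist_torque": the same for the moment, N m; "grip_width": opening from 0.0 (shut) to 1.0 (fully open).
Only numpy, scipy, OpenCV 4.12 (cv2) and the standard library are available. Lean on these libraries where they do the work, as an engineer would, in place of code of your own. Each camera call takes 0.05 s, during which the arm holds its last target.

### The job

Set the stop screw of the metal hold-down jig: put the taller of the two steel setting blocks flat on the jig's anvil, between the guide lips and pushed back close to the post, then fit the forked driver over the screw's head and turn it clockwise until the sprung foot just presses lightly on the block, well short of bottoming its spring. Stand the driver back upright in its tray, and then draw the block straight out forwards, so that it drags under the foot, and lay it flat on the bench (or the tool wallet), clear of the jig. Leave the low block and the yellow tin alone.

Things in the scene. Friction and masses are not known exactly. Their poses are not given: they have to be found in the camera images.
- jig: Fixed aluminium C-frame. Origin: underside, below the screw's axis; +x to its back, open front at -x, z up. Base 54 mm wide, x -40 to +58 mm, 8 mm thick. Post x +16 to +44 mm; its front face stops the block. Arm: y -15 to +15, x -14 to +44, 58 to 72 mm above the bench; brass bush up to 75 mm.
- anvil (a point): on the anvil (base top, 8 mm above the bench), jig x -29 mm: below the centre of a block pushed right back to the post; jig axes. Guide lips 9 mm high, from 5 mm in front of this point to 45 mm behind it, leave a channel 36 mm wide. A block here overhangs the base's front by 34 mm; there it can be gripped, and it stays balanced when let go.
- stop_screw (a joint): screw angle, rad, clockwise from above positive, 0 to 2.5, starts at 0.05 to 0.8. At 0 its cross pin lies along the jig's x. Each rad lowers the screw 4 mm. The foot meets the tall block on the anvil at 1.3; a light press is about 1.6. Stays where left: friction 0.12 N m; pushing down with over 25 N would drive it round.
- foot (a joint): how far the screw's sprung foot is pushed up into the screw, m: 0 hanging free, 0.005 bottomed, 1.5 N per mm. Right setting with the tall block beneath: 0.0004 to 0.003; 0.0012 is good.
- foot_tip (a point): centre of the under face of the sprung foot (12 mm across, edge bevelled 2 mm), on the screw's axis; 38.2 mm above the bench at screw angle 0 with the foot free (the tall block's top on the anvil is at 33 mm).
- screw_head (a point): centre of the top of the screw's head, on its axis; 111.2 mm above the bench at screw angle 0; z up. Head: upright cylinder 16 mm across, top bevelled, with a 5 mm round cross pin through it, 28 mm long, 12 mm below the top, along this point's x axis.
- driver_mid (a point): forked driver (loose, 0.12 kg, 115 mm tall, starts upright in its tray), on its axis half-way up. Lower end: square steel socket 28 x 29 mm, open below, 22 mm deep, with slots 8.4 mm wide along the driver's x axis, to go over the cross pin (play about 0.12 rad each way). Fully on, the head's top is 35.5 mm below this point; the driver then stands if let go.
- driver_handle (a point): centre of the driver's black square handle, 24 x 24 mm and 55 mm high, faces square to the driver's x and y; on the axis, 30 mm above driver_mid.
- stand: fixed open black square tray for the driver, 54 x 54 x 26 mm, inside 44 x 44 mm, so that the driver stands in it at any yaw; inner floor 5 mm above the bench. Origin: centre of its underside. It is 105 to 130 mm to the left (jig's +y) of the screw and 40 to 60 mm further back.
- tall_block_mid (a point): centre of the taller setting block (loose, 0.18 to 0.35 kg): steel, 90 x 30 x 25 mm (x, y, z). Both ends serve alike (a dark dot marks the top at its -x end). Starts flat on the black tool wallet, a flat firm mat 7 mm thick lying on the bench.
- low_block_mid (a point): centre of the low setting block, 90 x 30 x 16 mm, otherwise the same. Not to be used. The two blocks may change places.
- tin: yellow round tin, 47 mm across, 23 mm high, loose, a bystander; origin at the centre of its underside.
Things that resemble listed ones, but are neither listed nor needed, are in the scene too. Leave any purple look-alike of the part that bears driver_mid alone.

How it is judged (in metres and radians):
On the way, in this order (a step that is already met when the one before it is completed fails the run):
1. the tall block lies flat on the anvil between the lips, its far end within 7 mm of the post (x of tall_block_mid in the frame of jig between -0.036 and -0.022 m and y of tall_block_mid in the frame of jig between -0.006 and 0.006 m and height (world z) of tall_block_mid between 0.0185 and 0.0225 m and angle between tall_block_mid's own z axis and vertical below 0.05 rad), for 0.2 s.
2. the driver is fully on the screw's head while the foot is still free of the block (all of step 1 and horizontal distance between driver_mid and screw_head below 0.006 m and z of driver_mid in the frame of screw_head between 0.03 and 0.04 m and angle between driver_mid's own z axis and vertical below 0.12 rad and value of joint foot below 0.0003 m), for 0.1 s.
3. with the driver on the head, the screw is turned until the foot is pushed in 0.4 to 3 mm by the block (all of step 1 and horizontal distance between driver_mid and screw_head below 0.006 m and z of driver_mid in the frame of screw_head between 0.03 and 0.04 m and angle between driver_mid's own z axis and vertical below 0.12 rad and value of joint foot between 0.0004 and 0.003 m), for 0.2 s.
4. the driver stands upright in its tray again, the foot still pressing lightly on the block (all of step 1 and horizontal distance between driver_mid and stand below 0.016 m and height (world z) of driver_mid between 0.0595 and 0.0655 m and angle between driver_mid's own z axis and vertical below 0.1 rad and value of joint foot between 0.0004 and 0.003 m), for 0.2 s.
5. the block is drawn out forwards along the channel (its centre 38 mm or more in front of the screw), dragging under the still pressed foot (x of tall_block_mid in the frame of jig between -0.06 and -0.038 m and value of joint foot between 0.0004 and 0.0035 m).
At the end, for the whole second after the job is handed in: Screw between 1.38 and 2.06 rad, its foot free; driver upright on the floor of its tray (axis within 16 mm of the tray's centre, tilt under 0.1 rad); tall block at rest flat on bench or wallet, its centre over 75 mm from the screw's axis (value of joint stop_screw between 1.38 and 2.06 rad and value of joint foot below 0.0003 m and horizontal distance between driver_mid and stand below 0.016 m and height (world z) of driver_mid between 0.0595 and 0.0655 m and angle between driver_mid's own z axis and vertical below 0.1 rad and height (world z) of tall_block_mid between 0.01 and 0.0225 m and angle between tall_block_mid's own z axis and vertical below 0.05 rad and horizontal distance between tall_block_mid and foot_tip above 0.075 m and linear speed of each of tall_block, driver below 0.01 m/s); the robot touches nothing.
It fails at once if the foot is driven in more than 4 mm (value of joint foot above 0.004 m).
It fails at once if the low block is moved more than 20 mm (distance of low_block_mid from where it was at the start of the episode above 0.02 m).
It fails at once if the tin is moved more than 20 mm (distance of tin from where it was at the start of the episode above 0.02 m).
It also fails if it takes over 67 s, if anything falls off the work surface, if the arm or the gripper's body presses on something with over 40 N, if the wrist force passes 120 N, or if a joint passes its speed limit or range.

## Working session

There is one attempt and no reset: what is moved stays moved. The work goes in short steps, Python scripts to look and compute and a tool call to move; the robot and the scene stay as the last step left them, time stands still between calls to the robot, and variables do not carry over. Pictures are saved under pics/ and viewed, and the job is handed in when it is done.

Besides the shell and the picture viewer there is one more tool, called in YAML: its name, and indented under it one key for each argument. move_arm: Moves the arm, as the interface text tells. Its arguments: {"type":"object","properties":{"series":{"type":"array","items":{"type":"array","items":{"type":"number"}}},"grip_force":{"type":"number"}},"required":["series"]}

```bash
mkdir -p pics; cat > h.py <<'E'
import numpy as np, cv2
from rig import ctrl, capture, job
from scipy.spatial.transform import Rotation as R
def snap(n,f):
    c=capture(n); cv2.imwrite(f'pics/{f}.png',c['frame'][:,:,::-1]); 
    np.savez(f'pics/{f}.npz',**{k:np.array(v) for k,v in c.items()}); return c
def load(f): return dict(np.load(f'pics/{f}.npz'))
def crop(f,x0,y0,x1,y1,s,o):
    im=cv2.imread(f'pics/{f}.png')[y0:y1,x0:x1]; cv2.imwrite(f'pics/{o}.png',cv2.resize(im,None,fx=s,fy=s,interpolation=cv2.INTER_CUBIC))
def pix(c,u,v,z):
    p=cv2.undistortPoints(np.array([[[u,v]]],float),c['mtx'],c['dist'])[0,0]
    d=c['R'].T@np.array([p[0],p[1],1]); o=-c['R'].T@c['t'].ravel()
    return o+d*(z-o[2])/d[2]
def proj(c,X):
    return cv2.projectPoints(np.array(X,float).reshape(-1,1,3),cv2.Rodrigues(c['R'])[0],c['t'].astype(float),c['mtx'],c['dist'])[0][:,0]
def tool():
    s=ctrl.sense(); q=s['ee_rot']; return np.array(s['eef_pos']),R.from_quat([q[1],q[2],q[3],q[0]])
def st():
    s=ctrl.sense(); p,r=tool(); m=r.as_matrix()
    print('t',round(s['time_s'],2),'tcp',np.round(p,1),'yawdir tool y',np.round(m[:,1],3),'z',np.round(m[:,2],3),'F',np.round(s['force'],1),'g',round(s['grip_width'],3),'q6',np.round(s['joints'],2))
def go(target,jawdir=None,down=True):
    """prints shift in tool axes (cm) and rotvec to reach world TCP target with tool down and jaw y along angle"""
    p,r=tool(); d=r.inv().apply(np.array(target)-p)/10
    rv=np.zeros(3)
    if jawdir is not None:
        best=None
        for a in (jawdir,jawdir+np.pi):
            y=np.array([np.cos(a),np.sin(a),0]); z=np.array([0,0,-1.]); x=np.cross(y,z)
            t=R.from_matrix(np.stack([x,y,z],1)); v=(r.inv()*t).as_rotvec()
            if best is None or np.linalg.norm(v)<np.linalg.norm(best): best=v
        rv=best
    print('rv',np.round(rv,4),'shift cm',np.round(d,3),'rows',round(max(np.linalg.norm(d)/4.17,np.degrees(np.linalg.norm(rv))/7.16),1))
E
python3 - <<'E'
from h import *
for n in('side','top','wrist'): snap(n,n+'0')
st(); print(ctrl.grasp_offset)
for n in('side','top','wrist'):
    c=load(n+'0'); print(n,np.round(-c['R'].T@c['t'].ravel()),np.round(c['R'],2).tolist())
E
```

```text
t 0.15 tcp [125.1 509.7 230.9] yawdir tool y [ 0.239  0.971 -0.001] z [-0.    -0.001 -1.   ] F [ 0.   0.7 -0.5] g 1.001 q6 [ 1.11  0.31  1.5   0.    1.33 -0.22]
-18.700000000000003
side [ 505. -989.  894.] [[1.0, -0.07, 0.0], [-0.05, -0.64, -0.77], [0.06, 0.76, -0.64]]
top [ 490.  -44. 1072.] [[0.02, -1.0, 0.01], [-1.0, -0.02, -0.08], [0.08, -0.01, -1.0]]
wrist [ 57. 526. 373.] [[0.24, 0.97, -0.0], [0.93, -0.23, 0.27], [0.27, -0.07, -0.96]]
```

View pics/side0.png

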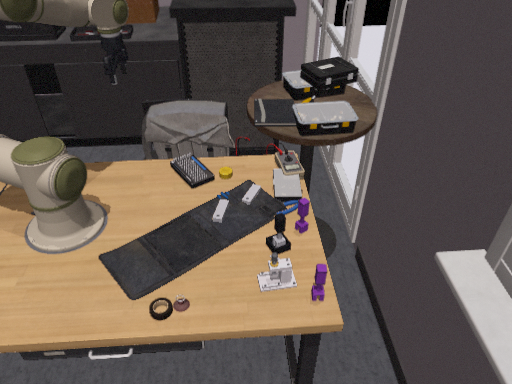

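View pics/top0.png

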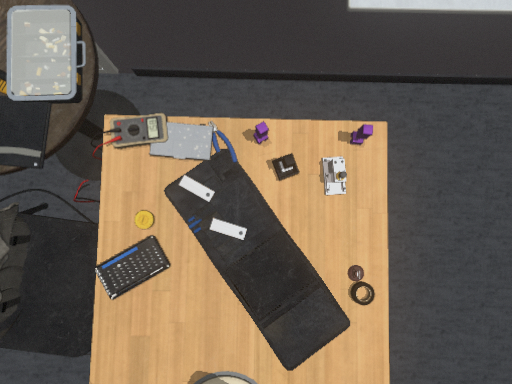

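View pics/wrist0.png

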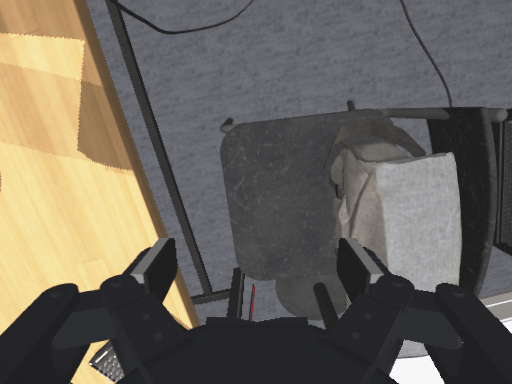

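```bash
python3 - <<'E'
from h import *
crop('top0',160,110,260,250,5,'a'); crop('top0',260,140,380,210,6,'b'); crop('side0',200,170,340,310,5,'c')
E
```

```text
(no output)
```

View pics/a.png

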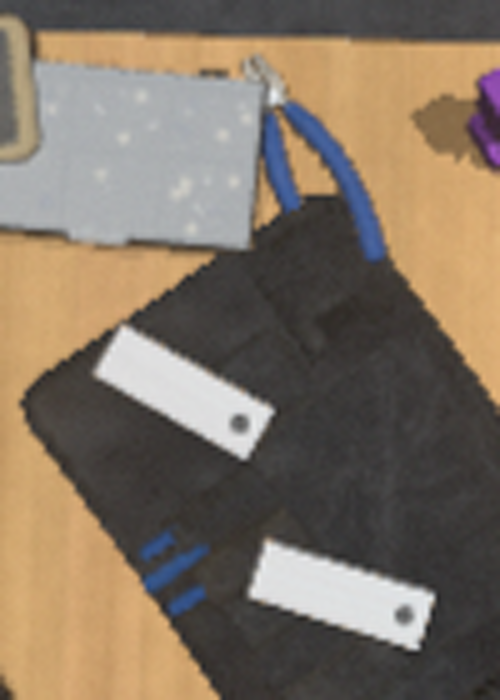

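View pics/b.png

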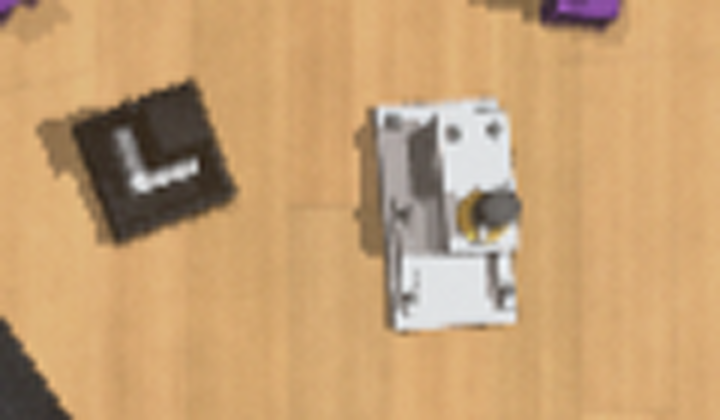

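View pics/c.png

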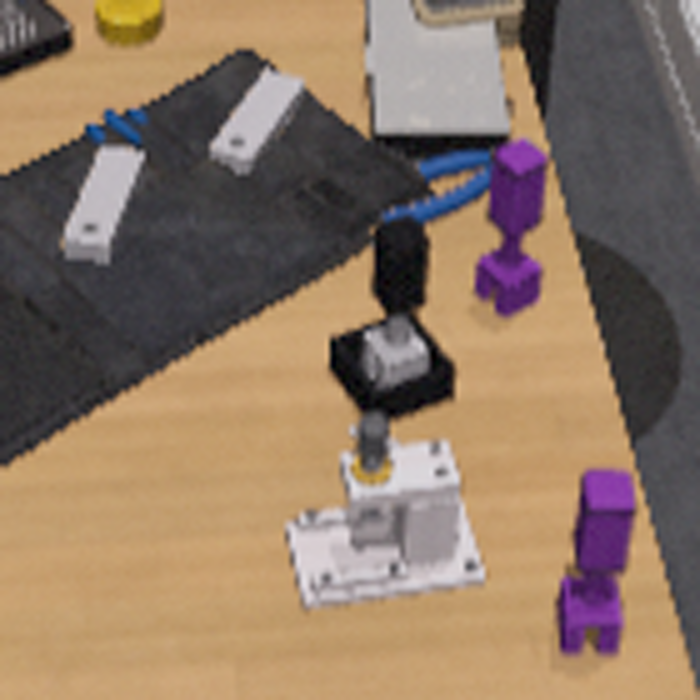

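```bash
python3 - <<'E'
from h import *
t,s=load('top0'),load('side0')
def P(c): return c['mtx'],c['dist']
T={'A':[(122,325),(275,410),(250,461),(93,374)],'B':[(266,538),(435,592),(418,650),(248,597)]}
S={'A':[(303,82),(245,165),(212,152),(268,68)],'B':[(146,150),(107,250),(63,242),(108,145)]}
for k in 'AB':
    tp=np.array(T[k])/5+[160,110]; sp=np.array(S[k])/5+[200,170]
    un=lambda c,p: cv2.undistortPoints(p.reshape(-1,1,2).astype(float),c['mtx'],c['dist'])[:,0].T
    M=lambda c: np.hstack([c['R'],c['t'].reshape(3,1)])
    X=cv2.triangulatePoints(M(t),M(s),un(t,tp),un(s,sp)); print(k,np.round((X[:3]/X[3]).T,1), )
    for h in(16,25):
        Y=np.array([pix(t,*p,7+h) for p in tp]); print(h,np.linalg.norm(Y[0]-Y[1]),np.linalg.norm(Y[1]-Y[2]),Y.mean(0),np.round((proj(s,Y)-[200,170])*5).tolist(), np.degrees(np.arctan2(*(Y[1]-Y[0])[1::-1])))
E
```

```text
A [[611.  120.4  19.6]
 [568.   41.1  16.9]
 [544.5  52.9  18.9]
 [586.8 133.9  22.2]]
16 89.63850498231932 28.882076495924565 [575.40434414  86.66128271  23.        ] [[299.0, 79.0], [244.0, 158.0], [202.0, 148.0], [259.0, 68.0]] -117.7973586728621
25 88.86928540378521 28.63422922634146 [574.67321683  85.53995917  32.        ] [[297.0, 70.0], [243.0, 148.0], [201.0, 138.0], [258.0, 59.0]] -117.79735867286207
B [[503.7  42.5  32.1]
 [477.8 -43.1  26.4]
 [450.  -35.2  27.6]
 [476.9  50.8  30.9]]
16 90.00381418953127 30.392685680931518 [474.69662398   4.08162624  23.        ] [[142.0, 160.0], [104.0, 254.0], [55.0, 248.0], [95.0, 154.0]] -106.43393029451562
25 89.23145976404203 30.131875341952583 [474.82970508   3.66894782  32.        ] [[141.0, 150.0], [103.0, 243.0], [55.0, 237.0], [94.0, 144.0]] -106.43393029451563
```

```bash
python3 - <<'E'
from h import *
t,s=load('top0'),load('side0')
for n,u,v,z in [('BL',375,108,8),('BR',508,98,8),('FR',517,325,8),('FL',390,332,8),('head',496,208,108),('tray c',155,162,26),('trayTL',72,126,26),('trayTR',192,80,26),('trayBR',238,190,26),('trayBL',117,244,26)]:
    print(n,np.round(pix(t,u/6+260,v/6+140,z),1))
for n,u,v,z in [('head',375,418,108),('baseFL',308,607,0),('baseR',484,580,0),('trayF',385,418,0),('drvtop',400,224,120)]:
    print('side',n,np.round(pix(s,u/5+200,v/5+170,z),1))
E
```

```text
BL [ 663.9 -236.2    8. ]
BR [ 669.6 -294.1    8. ]
FR [ 570.5 -298.3    8. ]
FL [ 566.3 -243.4    8. ]
head [ 608.9 -266.   108. ]
tray c [ 635.5 -139.1   26. ]
trayTL [ 650.2 -103.3   26. ]
trayTR [ 671.3 -154.4   26. ]
trayBR [ 624.3 -174.7   26. ]
trayBL [ 599.9 -123.4   26. ]
side head [ 613.7 -266.8  108. ]
side baseFL [ 578.4 -298.2    0. ]
side baseR [ 673.  -287.5   -0. ]
side trayF [ 634.3 -168.     0. ]
side drvtop [ 641.9 -136.   120. ]
```

```bash
python3 - <<'E'
from h import *
go([520,-200,230],np.radians(90))
E
```

```text
rv [-0.0009 -0.0004 -0.2408] shift cm [-55.275 -59.503   0.127] rows 19.5
```

move_arm:
  series:
    - [0, 0, 0, -2.8, -3, 0, 1]
    - [0, 0, 0, -5.6, -6, 0, 1]
    - [0, 0, 0, -8.4, -9.0, 0, 1]
    - [0, 0, 0, -11.2, -12, 0, 1]
    - [0, 0, 0, -14, -15, 0, 1]

```text
time_s: 0.57
eef_pos: [225.5, 328.9, 230.8]
ee_rot: [-0.0, 0.12, 0.993, -0.001]
force: [2.1, -0.2, 0.1]
grip_width: 0.996
```

move_arm:
  series:
    - [0, 0, 0, -2.8, -3, 0, 1]
    - [0, 0, 0, -5.6, -6, 0, 1]
    - [0, 0, 0, -8.4, -9.0, 0, 1]
    - [0, 0, 0, -11.2, -12, 0, 1]
    - [0, 0, 0, -14, -15, 0, 1]

```text
time_s: 0.98
eef_pos: [326.2, 148.0, 231.1]
ee_rot: [0.0, 0.12, 0.993, -0.0]
force: [1.6, 0.9, -0.2]
grip_width: 1.0
```

move_arm:
  series:
    - [0, 0, 0, -2.8, -3, 0, 1]
    - [0, 0, 0, -5.6, -6, 0, 1]
    - [0, 0, 0, -8.4, -9.0, 0, 1]
    - [0, 0, 0, -11.2, -12, 0, 1]
    - [0, 0, 0, -14, -15, 0, 1]

```text
time_s: 1.4
eef_pos: [427.0, -33.2, 231.2]
ee_rot: [0.0, 0.12, 0.993, -0.0]
force: [1.3, 1.0, -0.2]
grip_width: 0.998
```

```bash
python3 - <<'E'
from h import *
st();go([520,-200,230],np.radians(90))
E
```

```text
t 1.4 tcp [427.  -33.2 231.2] yawdir tool y [ 0.238  0.971 -0.001] z [ 0.    -0.001 -1.   ] F [ 1.3  1.  -0.2] g 0.998 q6 [-0.35  0.1   1.77 -0.    1.28 -1.68]
rv [-8.000e-04  2.000e-04 -2.406e-01] shift cm [-13.012 -13.986   0.134] rows 4.6
```

move_arm:
  series:
    - [0, 0, -0.05, -2.6, -2.8, 0, 1]
    - [0, 0, -0.1, -5.2, -5.6, 0, 1]
    - [0, 0, -0.15, -7.8, -8.4, 0, 1]
    - [0, 0, -0.2, -10.4, -11.2, 0, 1]
    - [0, 0, -0.24, -13, -14, 0, 1]

```text
time_s: 1.82
eef_pos: [520.3, -201.9, 231.0]
ee_rot: [-0.0, -0.001, 1.0, -0.0]
force: [-0.0, 0.2, -0.0]
grip_width: 1.002
```

move_arm:
  series:
    - [0, 0, 0, 0, 0, 0, 1]

```text
time_s: 1.9
eef_pos: [521.7, -206.8, 229.5]
ee_rot: [-0.0, 0.0, 1.0, -0.001]
force: [0.5, -0.2, -0.6]
grip_width: 0.998
```

```bash
python3 - <<'E'
from h import *
snap('wrist','w1');st()
E
```

```text
t 1.95 tcp [ 520.7 -204.5  229.5] yawdir tool y [0.001 1.    0.   ] z [-0.002  0.    -1.   ] F [-0.4 -0.5  0.1] g 1.001 q6 [-0.58  0.39  1.39 -0.    1.36 -2.15]
```

View pics/w1.png

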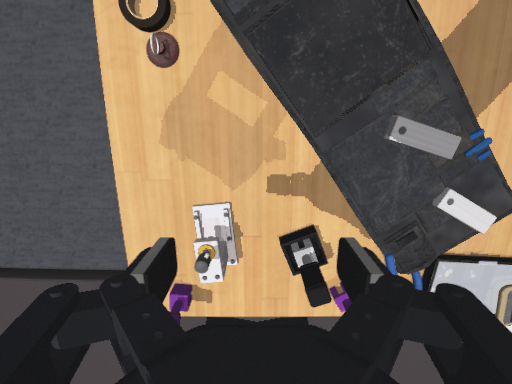

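```bash
python3 - <<'E'
from h import *
crop('w1',180,190,345,315,4.8,'d'); crop('w1',380,100,510,260,4.5,'e')
E
```

```text
(no output)
```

View pics/d.png

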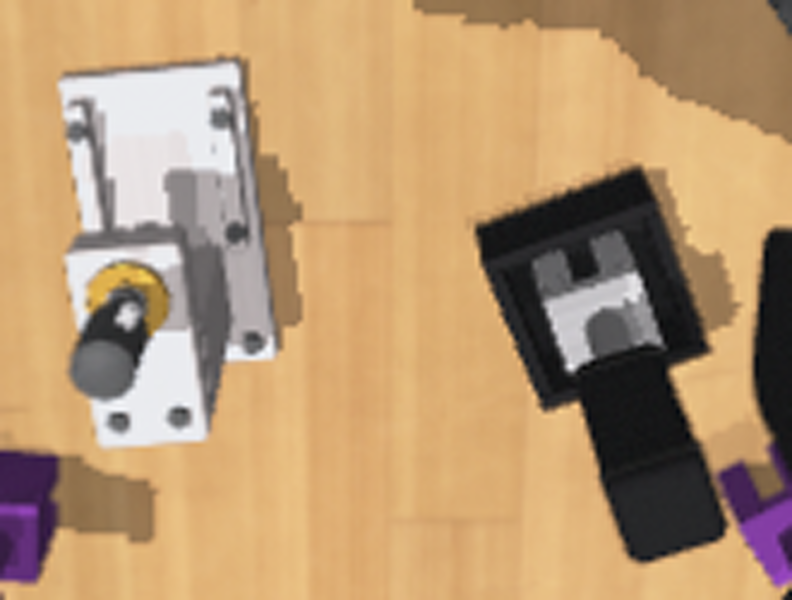

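View pics/e.png

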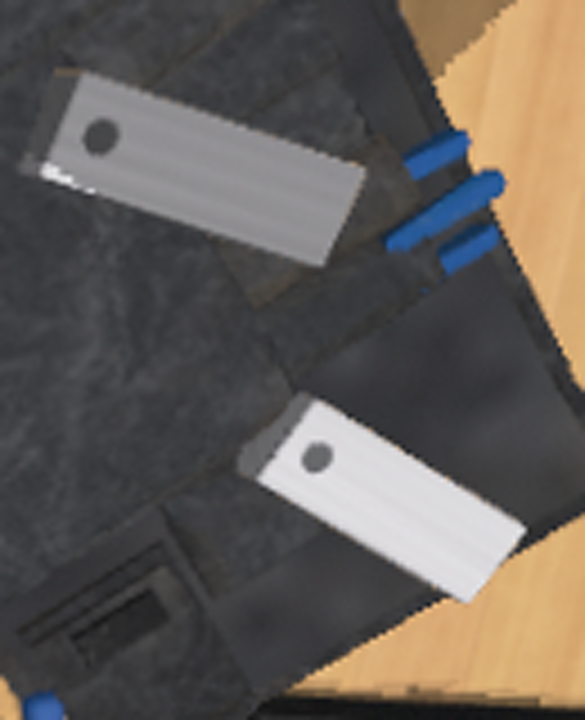

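```bash
cat > fit.py <<'E'
from h import *
from scipy.optimize import least_squares
def fit(c,pts,px,x0,free=None):
    pts=np.array(pts,float);px=np.array(px,float)
    def f(p):
        r=R.from_euler('z',p[2]).as_matrix(); return (proj(c,pts@r.T+[p[0],p[1],0])-px).ravel()
    s=least_squares(f,x0); return s.x,np.round(s.fun.reshape(-1,2),1)
def show(n,r): print(n,np.round(r[0],3),'yaw deg',round(np.degrees(r[0][2]),2),'rms',round(float(np.sqrt((r[1]**2).mean())),2)); 
jig_pts=[(-40,-27,8),(-40,27,8),(58,27,8),(-14,-15,72),(-14,15,72),(44,-15,72),(44,15,72)]
E
python3 - <<'E'
from fit import *
w,t=load('w1'),load('top0')
cv=lambda P,s,o: np.array(P)/s+o
r=fit(w,jig_pts,cv([(60,73),(243,60),(276,352),(66,252),(180,243),(100,447),(207,438)],4.8,[180,190]),[609,-269,0]); show('jig w',r);print(r[1].tolist())
# top crop b
r=fit(t,[(-40,-27,8),(-40,27,8),(58,27,8),(-14,-15,72),(-14,15,72),(44,-15,72)],cv([(517,325),(390,332),(375,108),(517,250),(448,252),(507,103)],6,[260,140]),[609,-269,0]); show('jig t',r);print(r[1].tolist())
for z in(95,108,110): print('head',pix(w,103/4.8+180,370/4.8+190,z))
h=27
tray=[(-h,-h,26),(-h,h,26),(h,h,26),(h,-h,26)]
show('tray w',fit(w,tray,cv([(477,228),(640,167),(708,350),(547,408)],4.8,[180,190]),[635,-139,.3]))
show('tray t',fit(t,tray,cv([(117,244),(72,126),(192,80),(238,190)],6,[260,140]),[635,-139,.3]))
a=12
show('drv w',fit(w,[(-a,-a,120),(-a,a,120),(a,a,120),(a,-a,120)],cv([(607,478),(692,447),(725,535),(640,562)],4.8,[180,190]),[635,-139,.3]))
C={'B':[(85,70),(365,170),(325,266),(40,172)],'A':[(318,398),(527,525),(468,603),(258,478)]}
for k in C:
  for z in (23,32):
    b=[(-45,-15,z),(45,-15,z),(45,15,z),(-45,15,z)]
    Y=np.array([pix(w,*p,z) for p in cv(C[k],4.5,[380,100])])
    print(k,z,[np.round(np.linalg.norm(Y[i]-Y[i-3]),1) for i in range(4)],Y.mean(0))
    show('blk',fit(w,b,cv(C[k],4.5,[380,100]),[*Y.mean(0)[:2],1.2]))
E
```

```text
jig w [ 6.10541e+02 -2.67563e+02  8.40000e-02] yaw deg 4.81 rms 0.48
[[-0.1, 0.4], [-0.3, 0.1], [0.1, 1.0], [-0.3, -0.7], [0.4, -0.7], [-0.5, -0.0], [0.6, 0.3]]
jig t [ 6.09339e+02 -2.67640e+02  8.50000e-02] yaw deg 4.88 rms 0.39
[[-0.1, -0.5], [0.3, -0.3], [-0.1, -0.4], [0.3, -0.1], [-0.4, 0.3], [0.1, 0.9]]
head [ 618.65625206 -270.68432781   95.        ]
head [ 610.84026075 -267.68872234  108.        ]
head [ 609.63780055 -267.22785996  110.        ]
tray w [ 6.33397e+02 -1.41083e+02  3.83000e-01] yaw deg 21.96 rms 2.33
tray t [ 636.42  -138.936   -1.165] yaw deg -66.76 rms 0.43
drv w [ 6.38725e+02 -1.39581e+02  3.83000e-01] yaw deg 21.94 rms 1.25
B 23 [np.float64(90.4), np.float64(28.6), np.float64(92.7), np.float64(29.6)] [476.99571066   9.97371002  23.        ]
blk [477.519   9.989   1.298] yaw deg 74.38 rms 17.2
B 32 [np.float64(88.1), np.float64(27.9), np.float64(90.3), np.float64(28.8)] [476.35202949   4.38547092  32.        ]
blk [476.939   4.485   1.296] yaw deg 74.26 rms 17.44
A 23 [np.float64(88.2), np.float64(29.7), np.float64(89.3), np.float64(29.0)] [577.60076159  88.01175871  23.        ]
blk [578.194  88.186   1.1  ] yaw deg 63.05 rms 15.7
A 32 [np.float64(85.9), np.float64(29.0), np.float64(87.0), np.float64(28.3)] [574.36380765  80.41195117  32.        ]
blk [575.049  80.69    1.098] yaw deg 62.91 rms 15.92
```

```bash
python3 - <<'E'
from h import *
go([484,33.8,100],np.radians(-16))
E
```

```text
rv [ 0.0014 -0.0014 -1.2925] shift cm [ 3.672 23.828 12.965] rows 10.3
```

move_arm:
  series:
    - [0, 0, 0.12, 0.5, 3.6, 1.5, 0.7]
    - [0, 0, 0.24, 1, 7.2, 3, 0.7]
    - [0, 0, 0.36, 1.5, 10.8, 4.5, 0.7]
    - [0, 0, 0.48, 2, 14.4, 6, 0.7]
    - [0, 0, 0.6, 2.5, 18.0, 7.5, 0.7]

```text
time_s: 2.37
eef_pos: [494.6, -22.8, 154.4]
ee_rot: [-0.001, 0.298, 0.955, -0.0]
force: [1.7, -0.3, 0.2]
grip_width: 0.701
```

move_arm:
  series:
    - [0, 0, 0.12, 0, 0, 0, 0.7]
    - [0, 0, 0.24, 0, 0, 0, 0.7]
    - [0, 0, 0.36, 0, 0, 0, 0.7]
    - [0, 0, 0.48, 0, 0, 0, 0.7]
    - [0, 0, 0.6, 0, 0, 0, 0.7]

```text
time_s: 2.78
eef_pos: [493.9, -21.8, 154.5]
ee_rot: [-0.001, 0.569, 0.823, -0.0]
force: [0.1, 0.3, 0.0]
grip_width: 0.697
```

```bash
python3 - <<'E'
from h import *
st();go([484,33.8,100],np.radians(-16))
E
```

```text
t 2.78 tcp [493.9 -21.8 154.5] yawdir tool y [ 0.936  0.353 -0.002] z [-0.002  0.001 -1.   ] F [0.1 0.3 0. ] g 0.697 q6 [-0.28  0.32  1.7   0.    1.12 -0.64]
rv [-0.0021 -0.0008  0.6403] shift cm [5.547 1.05  5.459] rows 5.1
```

move_arm:
  series:
    - [0, 0, 0.12, 1.1, 0.2, 1, 0.7]
    - [0, 0, 0.24, 2.2, 0.4, 2, 0.7]
    - [0, 0, 0.36, 3.3, 0.6, 3, 0.7]
    - [0, 0, 0.48, 4.4, 0.8, 4, 0.7]
    - [0, 0, 0.6, 5.5, 1.05, 5.4, 0.7]

```text
time_s: 3.2
eef_pos: [483.6, 34.6, 100.8]
ee_rot: [-0.001, 0.788, 0.616, -0.0]
force: [0.3, -0.3, 0.6]
grip_width: 0.7
```

move_arm:
  series:
    - [0, 0, 0.04, 0, 0, 0, 0.7]
    - [0, 0, 0.04, 0, 0, 0, 0.7]

```text
time_s: 3.37
eef_pos: [482.4, 35.9, 100.4]
ee_rot: [-0.001, 0.8, 0.6, -0.001]
force: [0.1, -0.6, 1.0]
grip_width: 0.696
```

```bash
python3 - <<'E'
from h import *
snap('wrist','w2');st();go([484,33.8,40],np.radians(-16))
E
```

```text
t 3.42 tcp [483.   35.3 100.9] yawdir tool y [ 0.96  -0.279 -0.001] z [-0.001  0.001 -1.   ] F [-0.4 -0.  -0.8] g 0.699 q6 [-0.17  0.38  1.78  0.    0.98  0.11]
rv [-0.0014 -0.0003 -0.0033] shift cm [-0.12   0.144  6.094] rows 1.5
```

View pics/w2.png

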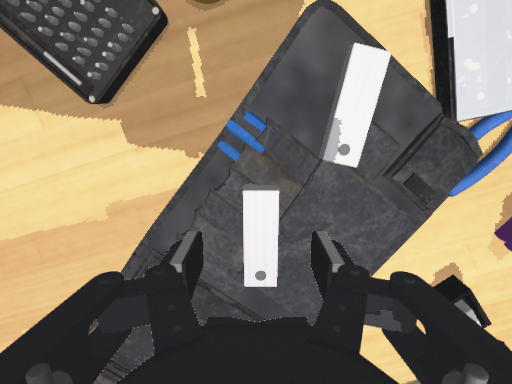

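```bash
python3 - <<'E'
from h import *
crop('w2',225,170,300,300,5,'f');
c=load('w2')
Y=np.array([pix(c,*p,32) for p in [(243.5,188.5),(279,188.5),(277,286),(245,287)]]);print(np.round(Y,1),Y.mean(0))
d=(Y[0]+Y[1]-Y[2]-Y[3]);print(np.degrees(np.arctan2(d[1],d[0])),np.linalg.norm(d)/2)
E
```

```text
[[475.9  52.   32. ]
 [503.2  44.   32. ]
 [478.1 -42.8  32. ]
 [450.2 -35.7  32. ]] [476.86304149   4.35286778  32.        ]
73.7762488767521 90.874479676326
```

View pics/f.png

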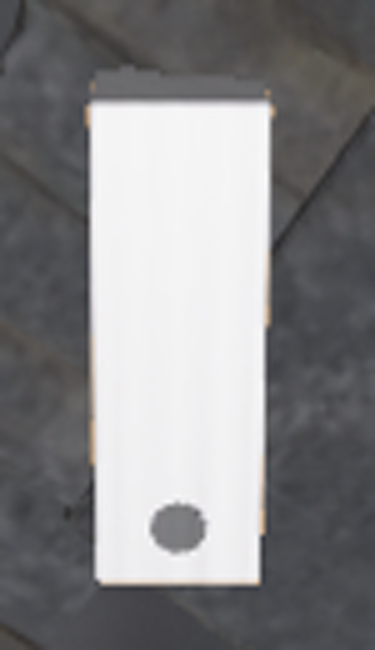

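```bash
python3 - <<'E'
from h import *
go([484.7,33.8,10.5],np.radians(-16.2))
E
```

```text
rv [-0.0014 -0.0003  0.0002] shift cm [-0.102  0.215  9.044] rows 2.2
```

move_arm:
  series:
    - [0, 0, 0, -0.1, 0.2, 3, 0.6]
    - [0, 0, 0, -0.1, 0.2, 6, 0.6]
    - [0, 0, 0, -0.1, 0.2, 8, 0.6]
    - [0, 0, 0, -0.1, 0.2, 9, 0.6]
    - [0, 0, 0, -0.1, 0.2, 9, 0.6]
  grip_force: 70

```text
time_s: 3.83
eef_pos: [483.7, 33.9, 9.8]
ee_rot: [-0.002, 0.799, 0.601, -0.001]
force: [0.1, -0.1, 1.1]
grip_width: 0.599
```

move_arm:
  series:
    - [0, 0, 0, 0, 0, 0, 0.1]
    - [0, 0, 0, 0, 0, 0, 0.1]
    - [0, 0, 0, 0, 0, 0, 0.1]
    - [0, 0, 0, 0, 0, 0, 0.1]
    - [0, 0, 0, 0, 0, 0, 0.1]

```text
time_s: 4.25
eef_pos: [484.6, 33.7, 11.3]
ee_rot: [-0.001, 0.799, 0.601, -0.0]
force: [-0.8, 0.2, 7.5]
grip_width: 0.336
```

```bash
python3 - <<'E'
from h import *
st(); print(ctrl.grasp_offset)
E
```

```text
t 4.25 tcp [484.6  33.7  11.3] yawdir tool y [ 0.961 -0.278 -0.001] z [-0.001  0.001 -1.   ] F [-0.8  0.2  7.5] g 0.336 q6 [-0.17  0.53  1.84  0.    0.77  0.11]
-18.700000000000003
```

move_arm:
  series:
    - [0, 0, 0, 0, 0, -2, 0.1]
    - [0, 0, 0, 0, 0, -5, 0.1]
    - [0, 0, 0, 0, 0, -8, 0.1]
    - [0, 0, 0, 0, 0, -8, 0.1]

```text
time_s: 4.58
eef_pos: [487.3, 33.4, 96.7]
ee_rot: [0.003, 0.799, 0.601, 0.003]
force: [1.5, -0.1, -1.6]
grip_width: 0.335
```

```bash
python3 - <<'E'
from h import *
snap('wrist','w3');snap('side','s3');st();crop('s3',150,130,350,310,4,'g')
c=load('w3')
a=np.radians(4.85); ax=np.array([np.cos(a),np.sin(a)])
J=np.array([610,-267.6])
t=J+ax*(-115-31); print(t); go([*t,90],np.radians(94.85))
E
```

```text
t 4.68 tcp [485.   33.7  92.2] yawdir tool y [ 0.961 -0.277  0.001] z [ 0.001  0.    -1.   ] F [ 0.1 -0.7 -3. ] g 0.332 q6 [-0.17  0.39  1.79  0.    0.96  0.11]
[ 464.52275926 -279.94392265]
rv [ 4.000e-04 -1.100e-03  1.205e+00] shift cm [-30.702   6.734   0.205] rows 9.6
```

View pics/w3.png

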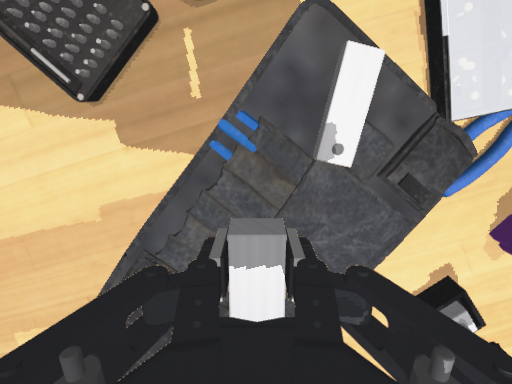

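View pics/g.png

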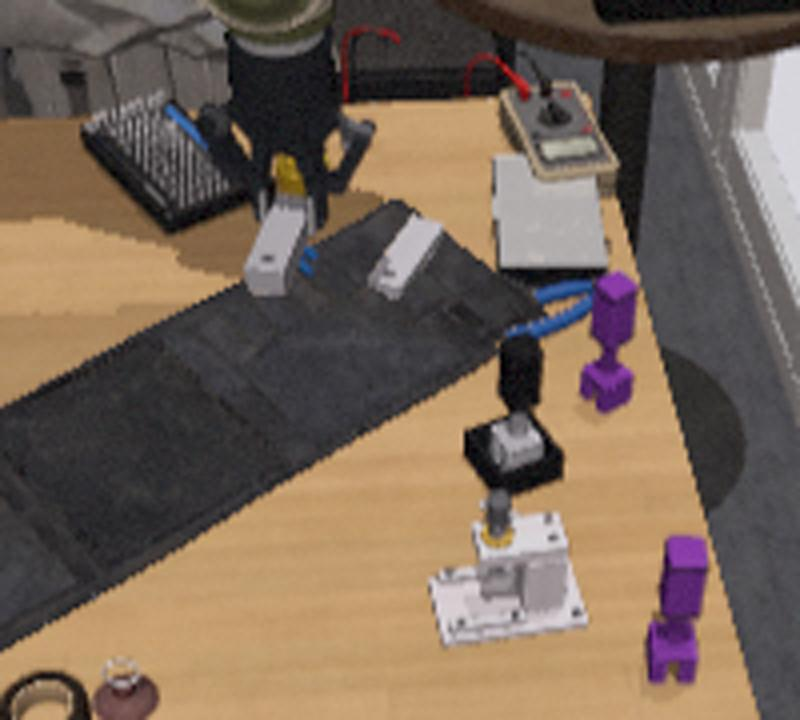

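move_arm:
  series:
    - [0, 0, -0.12, -4, 0.9, 0, 0.1]
    - [0, 0, -0.24, -8, 1.8, 0, 0.1]
    - [0, 0, -0.36, -12, 2.7, 0, 0.1]
    - [0, 0, -0.48, -16, 3.6, 0, 0.1]
    - [0, 0, -0.6, -20, 4.5, 0, 0.1]

```text
time_s: 5.1
eef_pos: [473.2, -150.4, 90.8]
ee_rot: [-0.001, 0.605, 0.796, 0.0]
force: [1.7, 0.2, -3.2]
grip_width: 0.334
```

move_arm:
  series:
    - [0, 0, -0.12, 0, 0, 0, 0.1]
    - [0, 0, -0.24, 0, 0, 0, 0.1]
    - [0, 0, -0.36, 0, 0, 0, 0.1]
    - [0, 0, -0.48, 0, 0, 0, 0.1]
    - [0, 0, -0.6, 0, 0, 0, 0.1]

```text
time_s: 5.52
eef_pos: [472.3, -150.0, 89.4]
ee_rot: [-0.002, 0.34, 0.941, 0.001]
force: [-0.2, -0.3, -3.2]
grip_width: 0.334
```

```bash
python3 - <<'E'
from h import *
st()
a=np.radians(4.85); ax=np.array([np.cos(a),np.sin(a)])
J=np.array([610,-267.6])
t=J+ax*(-115-31); print(t); go([*t,90],np.radians(94.85))
E
```

```text
t 5.52 tcp [ 472.3 -150.    89.4] yawdir tool y [0.639 0.769 0.   ] z [-0.004  0.003 -1.   ] F [-0.2 -0.3 -3.2] g 0.334 q6 [-0.54  0.42  1.76  0.    0.97 -1.42]
[ 464.52275926 -279.94392265]
rv [ 0.0021 -0.0048 -0.7779] shift cm [ -7.701 -10.489  -0.103] rows 6.2
```

move_arm:
  series:
    - [0, 0, -0.12, -1.6, -2.2, 0, 0.1]
    - [0, 0, -0.24, -3.2, -4.4, 0, 0.1]
    - [0, 0, -0.36, -4.8, -6.6, 0, 0.1]
    - [0, 0, -0.48, -6.4, -8.8, 0, 0.1]
    - [0, 0, -0.6, -7.7, -10.5, 0, 0.1]

```text
time_s: 5.93
eef_pos: [463.4, -281.4, 87.4]
ee_rot: [-0.003, 0.044, 0.999, 0.002]
force: [0.2, 0.9, -3.3]
grip_width: 0.334
```

move_arm:
  series:
    - [0, 0, -0.1, 0, 0, 0, 0.1]
    - [0, 0, -0.18, 0, 0, 0, 0.1]
    - [0, 0, -0.18, 0, 0, 0, 0.1]

```text
time_s: 6.18
eef_pos: [462.5, -281.1, 85.8]
ee_rot: [-0.004, -0.047, 0.999, 0.004]
force: [0.4, -0.2, -2.7]
grip_width: 0.335
```

```bash
python3 - <<'E'
from h import *
snap('wrist','w4');snap('top','t4');snap('side','s4');st()
a=np.radians(4.85); ax=np.array([np.cos(a),np.sin(a)])
J=np.array([610,-267.6])
t=J+ax*(-115-31); print(t); go([*t,40],np.radians(94.85))
crop('t4',270,140,390,260,6,'g');crop('s4',180,210,320,320,5,'g2')
E
```

```text
t 6.33 tcp [ 463.1 -280.9   86.7] yawdir tool y [-0.09   0.996  0.007] z [-0.007  0.006 -1.   ] F [ 0.1  0.2 -1.9] g 0.337 q6 [-0.76  0.51  1.62 -0.    1.03 -2.42]
[ 464.52275926 -279.94392265]
rv [ 0.0065 -0.0064  0.0051] shift cm [-0.176  0.051  4.668] rows 1.1
```

View pics/w4.png

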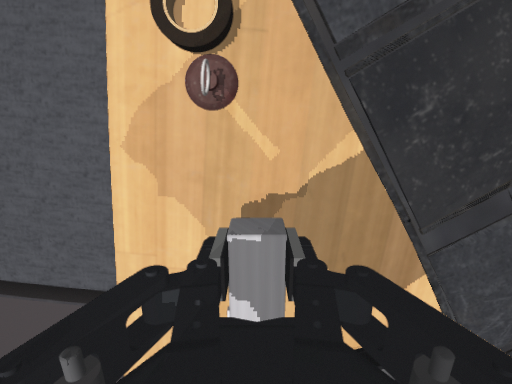

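View pics/g.png

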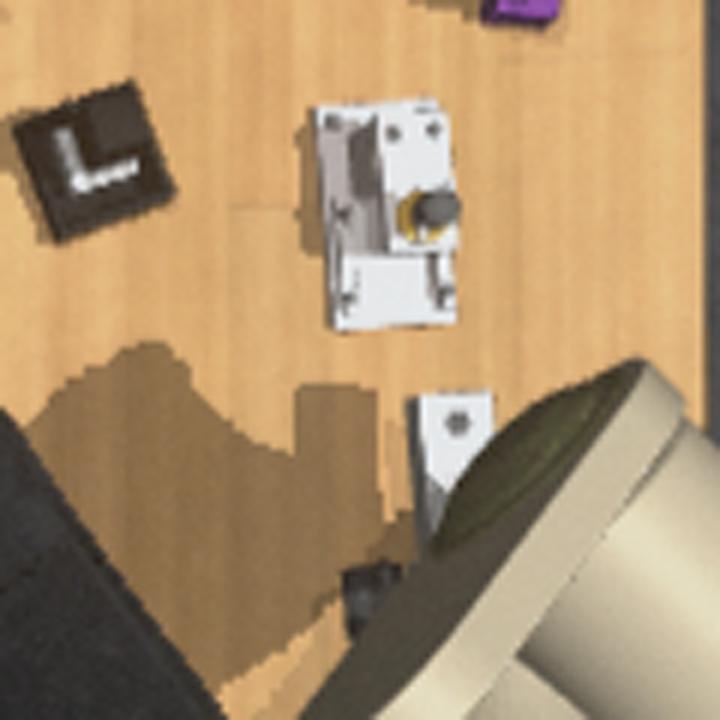

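View pics/g2.png

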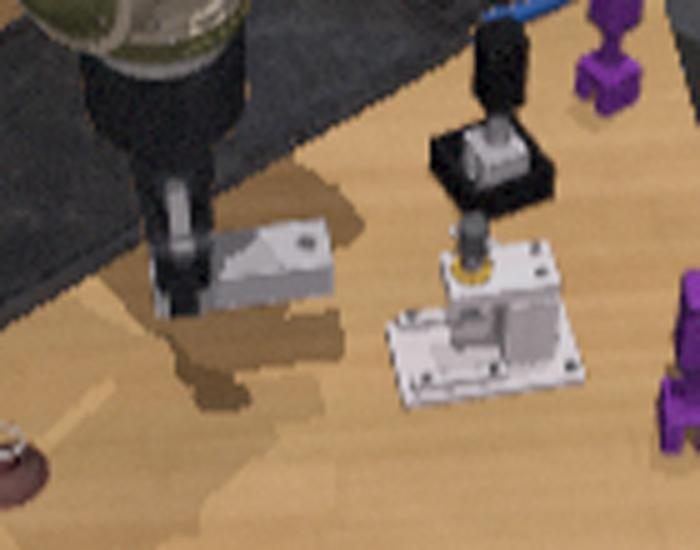

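```bash
python3 - <<'E'
from h import *
c=load('t4');s=load('s4');p=np.array([463.1,-280.9,86.7]);m=tool()[1].as_matrix()
for L in (72,76,):
  X=[p-m[:,0]*L+m[:,1]*w-m[:,2]*z for w in(15,-15) for z in (20.7,-4.3)]
  print(np.round((proj(c,X)-[270,140])*6).tolist(),np.round((proj(s,X)-[180,210])*5).tolist())
  print(np.round(X,1).tolist())
E
```

```text
[[418.0, 399.0], [404.0, 402.0], [495.0, 394.0], [478.0, 397.0]] [[315.0, 218.0], [316.0, 251.0], [324.0, 262.0], [324.0, 296.0]]
[[533.6, -259.6, 107.0], [533.4, -259.5, 82.0], [536.3, -289.5, 106.8], [536.1, -289.4, 81.8]]
[[418.0, 389.0], [403.0, 392.0], [494.0, 384.0], [478.0, 387.0]] [[323.0, 217.0], [323.0, 250.0], [332.0, 261.0], [332.0, 295.0]]
[[537.6, -259.3, 107.0], [537.4, -259.1, 82.0], [540.3, -289.1, 106.8], [540.1, -289.0, 81.8]]
```

```bash
python3 - <<'E'
from h import *
a=np.radians(4.85); ax=np.array([np.cos(a),np.sin(a)])
J=np.array([610,-267.6])
for x,z in ((-115,28),(-58,28),(-58,16)):
  t=J+ax*(x-31); go([*t,z],np.radians(94.85))
E
```

```text
rv [ 0.0065 -0.0064  0.0051] shift cm [-0.184  0.043  5.868] rows 1.4
rv [ 0.0065 -0.0064  0.0051] shift cm [-5.883  0.014  5.831] rows 2.0
rv [ 0.0065 -0.0064  0.0051] shift cm [-5.891e+00  6.000e-03  7.031e+00] rows 2.2
```

move_arm:
  series:
    - [0.006, -0.006, 0.005, -0.2, 0, 3, 0.1]
    - [0.006, -0.006, 0.005, -0.2, 0, 5.8, 0.1]
    - [0.006, -0.006, 0.005, -2, 0, 5.8, 0.1]
    - [0.006, -0.006, 0.005, -4, 0, 5.8, 0.1]
    - [0.006, -0.006, 0.005, -5.9, 0, 5.8, 0.1]

```text
time_s: 6.75
eef_pos: [522.1, -274.7, 27.7]
ee_rot: [-0.001, -0.041, 0.999, 0.001]
force: [0.5, -0.3, -2.2]
grip_width: 0.335
```

move_arm:
  series:
    - [0, 0, 0, 0, 0, 0, 0.1]

```text
time_s: 6.83
eef_pos: [524.6, -274.1, 27.5]
ee_rot: [0.0, -0.041, 0.999, 0.0]
force: [0.5, -0.4, -3.0]
grip_width: 0.334
```

```bash
python3 - <<'E'
from h import *
snap('top','t5');snap('side','s5');st()
a=np.radians(4.85); ax=np.array([np.cos(a),np.sin(a)])
J=np.array([610,-267.6])
p,r=tool(); d=p[:2]-J; print('jig xy tcp',d@ax, d@np.array([-ax[1],ax[0]]))
t=J+ax*(-58-31); go([*t,16],np.radians(94.85))
crop('t5',300,150,370,250,7,'g');crop('s5',210,220,320,320,6,'g2')
E
```

```text
t 6.93 tcp [ 522. -274.   27.] yawdir tool y [-0.083  0.997  0.002] z [-0.002  0.002 -1.   ] F [-0.4  1.3 -2.8] g 0.337 q6 [-0.68  0.68  1.5  -0.    0.96 -2.34]
jig xy tcp -88.1803764059029 1.0461835948721263
rv [ 0.002  -0.0022 -0.002 ] shift cm [ 0.079 -0.107  1.105] rows 0.3
```

View pics/g.png

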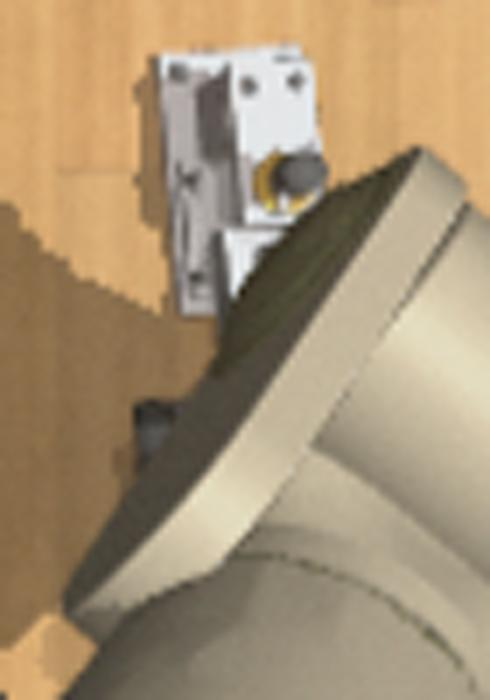

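View pics/g2.png

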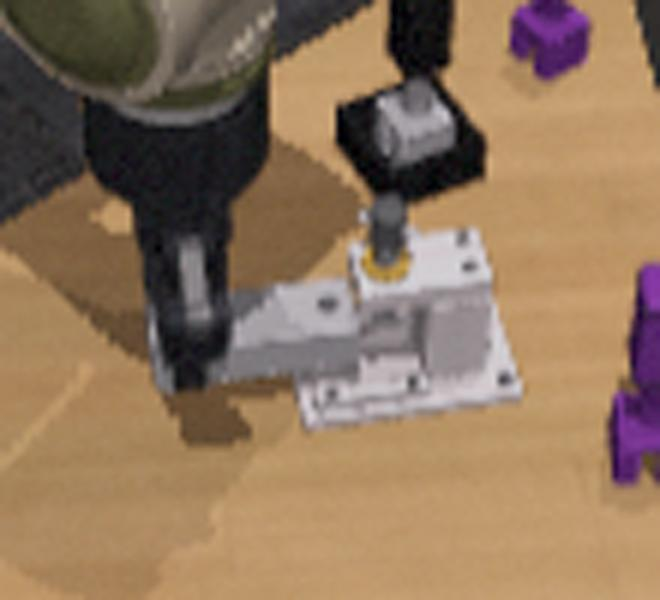

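move_arm:
  series:
    - [0.002, -0.002, 0, 0.05, -0.1, 0.6, 0.1]
    - [0.002, -0.002, 0, 0.05, -0.1, 1.1, 0.1]
    - [0.002, -0.002, 0, 0.05, -0.1, 1.3, 0.1]

```text
time_s: 7.18
eef_pos: [520.5, -274.8, 12.9]
ee_rot: [-0.001, -0.041, 0.999, 0.001]
force: [-1.5, -0.1, -3.1]
grip_width: 0.331
```

```bash
cat >> h.py <<'E'
A=np.radians(4.85); AX=np.array([np.cos(A),np.sin(A)]); AY=np.array([-AX[1],AX[0]]); J=np.array([610,-267.6])
def jg():
    p,r=tool(); d=p[:2]-J; print('tcp in jig',np.round([d@AX,d@AY,p[2]],2))
def jt(x,y,z): return [*(J+AX*x+AY*y),z]
E
python3 - <<'E'
from h import *
st();jg();go(jt(-89,0,12),A+np.pi/2)
E
```

```text
t 7.18 tcp [ 520.5 -274.8   12.9] yawdir tool y [-0.082  0.997  0.001] z [-0.002  0.001 -1.   ] F [-1.5 -0.1 -3.1] g 0.331 q6 [-0.68  0.7   1.51 -0.    0.93 -2.34]
tcp in jig [-89.76   0.41  12.91]
rv [ 0.0013 -0.0017 -0.003 ] shift cm [-0.076 -0.041  0.091] rows 0.0
```

move_arm:
  series:
    - [0.001, -0.002, -0.003, 0, 0, 0.06, 0.1]
    - [0.001, -0.002, -0.003, 0, 0, 0.1, 0.1]
    - [0.001, -0.002, -0.003, 0, 0, 0.1, 0.1]

```text
time_s: 7.43
eef_pos: [520.3, -274.9, 12.1]
ee_rot: [0.0, -0.042, 0.999, 0.0]
force: [-1.6, -0.3, -1.2]
grip_width: 0.333
```

```bash
python3 - <<'E'
from h import *
snap('side','s6');st();jg();go(jt(-61,0,12),A+np.pi/2)
crop('s6',210,220,320,320,6,'g2')
E
```

```text
t 7.48 tcp [ 520.3 -274.9   12.1] yawdir tool y [-0.084  0.996  0.   ] z [ 0.  0. -1.] F [-1.1  0.4  0.1] g 0.338 q6 [-0.69  0.7   1.52  0.    0.93 -2.34]
tcp in jig [-89.96   0.27  12.09]
rv [ 0.0002  0.0001 -0.0001] shift cm [-2.896 -0.027  0.01 ] rows 0.7
```

View pics/g2.png

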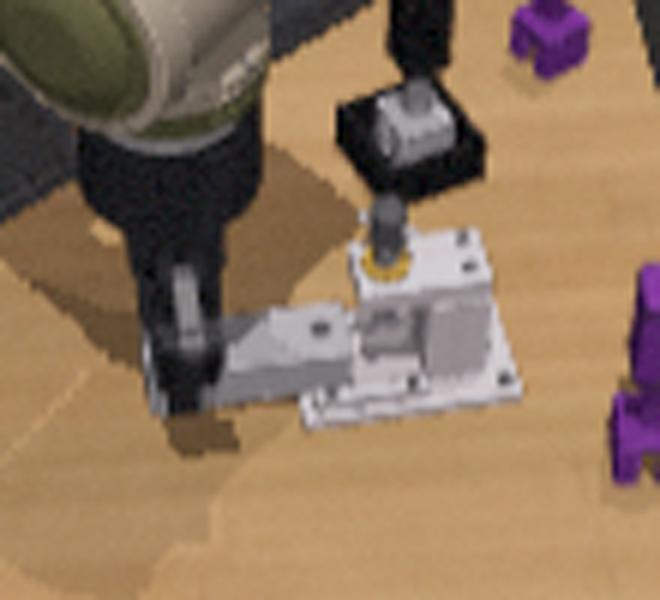

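move_arm:
  series:
    - [0, 0, 0, -0.7, 0, 0, 0.1]
    - [0, 0, 0, -1.4, 0, 0, 0.1]
    - [0, 0, 0, -2.1, 0, 0, 0.1]
    - [0, 0, 0, -2.7, 0, 0, 0.1]
    - [0, 0, 0, -2.9, 0, 0, 0.1]

```text
time_s: 7.9
eef_pos: [550.4, -272.3, 12.1]
ee_rot: [0.0, -0.043, 0.999, -0.0]
force: [-2.9, -0.5, 2.0]
grip_width: 0.332
```

move_arm:
  series:
    - [0, 0, 0, 0, 0, 0, 0.1]

```text
time_s: 7.98
eef_pos: [550.8, -272.2, 12.1]
ee_rot: [0.0, -0.043, 0.999, -0.0]
force: [-2.5, -1.3, 2.1]
grip_width: 0.337
```

```bash
python3 - <<'E'
from h import *
snap('side','s7');st();jg()
crop('s7',210,220,320,320,6,'g2')
E
```

```text
t 8.03 tcp [ 550.8 -272.3   12.1] yawdir tool y [-0.086  0.996 -0.001] z [ 0.001 -0.    -1.   ] F [ 0.3  0.7 -1.5] g 0.335 q6 [-0.65  0.74  1.43  0.    0.97 -2.31]
tcp in jig [-59.37   0.37  12.13]
```

View pics/g2.png

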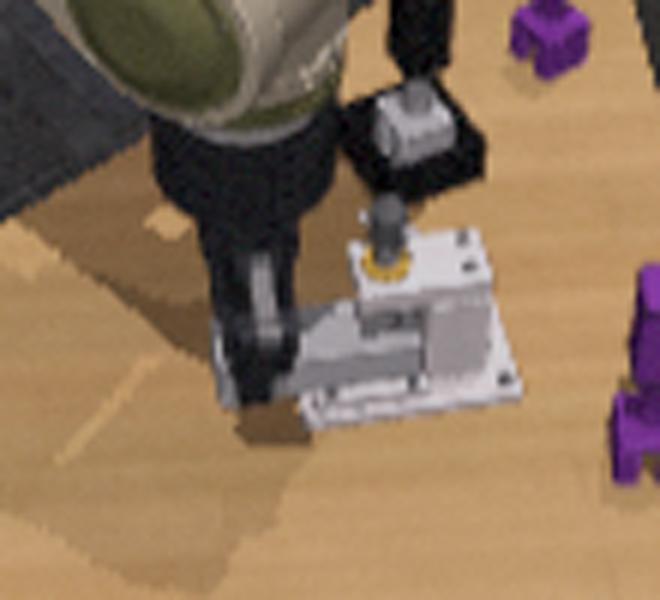

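move_arm:
  series:
    - [0, 0, 0, -0.1, 0, 0, 0.1]
    - [0, 0, 0, -0.2, 0, 0, 0.1]
    - [0, 0, 0, -0.2, 0, 0, 0.1]

```text
time_s: 8.28
eef_pos: [551.6, -272.2, 12.1]
ee_rot: [-0.001, -0.043, 0.999, 0.0]
force: [-8.3, -0.1, 3.0]
grip_width: 0.335
```

```bash
python3 - <<'E'
from h import *
st();jg()
E
```

```text
t 8.28 tcp [ 551.6 -272.2   12.1] yawdir tool y [-0.086  0.996  0.   ] z [-0.002  0.    -1.   ] F [-8.3 -0.1  3. ] g 0.335 q6 [-0.65  0.75  1.42 -0.    0.97 -2.3 ]
tcp in jig [-58.55   0.37  12.14]
```

move_arm:
  series:
    - [0, 0, 0, 0, 0, 0, 0.6]
    - [0, 0, 0, 0, 0, 0, 0.6]
    - [0, 0, 0, 0, 0, 0, 0.6]

```text
time_s: 8.53
eef_pos: [551.9, -272.3, 12.3]
ee_rot: [-0.001, -0.043, 0.999, -0.0]
force: [0.2, -0.1, -0.3]
grip_width: 0.602
```

move_arm:
  series:
    - [0, 0, 0, 0.2, 0, -3.5, 0.6]
    - [0, 0, 0, 0.4, 0, -7, 0.6]
    - [0, 0, 0, 1, 0, -11, 0.6]
    - [0, 0, 0, 1.5, 0, -15, 0.6]
    - [0, 0, 0, 2, 0, -19, 0.6]

```text
time_s: 8.95
eef_pos: [531.9, -273.7, 204.5]
ee_rot: [-0.0, -0.043, 0.999, -0.0]
force: [0.2, -0.6, -0.4]
grip_width: 0.6
```

```bash
python3 - <<'E'
from h import *
st();jg(); go([700,-190,215],np.radians(90))
E
```

```text
t 8.95 tcp [ 531.9 -273.7  204.5] yawdir tool y [-0.086  0.996 -0.   ] z [-0.001 -0.    -1.   ] F [ 0.2 -0.6 -0.4] g 0.6 q6 [-0.67  0.49  1.3  -0.    1.34 -2.33]
tcp in jig [-78.35   0.53 204.46]
rv [-0.0003 -0.0006  0.0858] shift cm [-17.466   6.898  -1.067] rows 4.5
```

move_arm:
  series:
    - [0, 0, 0.02, -3, 1.4, -0.5, 0.6]
    - [0, 0, 0.04, -6, 2.8, -1, 0.6]
    - [0, 0, 0.06, -9, 4.2, -1.5, 0.6]
    - [0, 0, 0.08, -12, 5.6, -2, 0.6]
    - [0, 0, 0.08, -15, 7, -2.5, 0.6]

```text
time_s: 9.37
eef_pos: [676.6, -189.9, 229.9]
ee_rot: [0.0, -0.002, 1.0, -0.0]
force: [0.2, -0.5, 0.2]
grip_width: 0.6
```

move_arm:
  series:
    - [0, 0, 0, 0, 0, 0, 0.6]
    - [0, 0, 0, 0, 0, 0, 0.6]

```text
time_s: 9.53
eef_pos: [677.6, -188.6, 229.3]
ee_rot: [0.0, -0.004, 1.0, -0.0]
force: [-0.5, -0.5, 0.2]
grip_width: 0.603
```

```bash
python3 - <<'E'
from h import *
snap('wrist','w5');snap('top','t8');snap('side','s8');st();jg()
crop('w5',140,80,350,240,3.8,'g');crop('s8',210,200,330,310,6,'g2')
E
```

```text
t 9.68 tcp [ 675.9 -190.6  229.9] yawdir tool y [-0.004  1.    -0.   ] z [-0. -0. -1.] F [ 0.5 -0.5 -0.5] g 0.596 q6 [-0.44  0.74  0.84 -0.    1.57 -2.02]
tcp in jig [ 72.16  71.14 229.86]
```

View pics/w5.png

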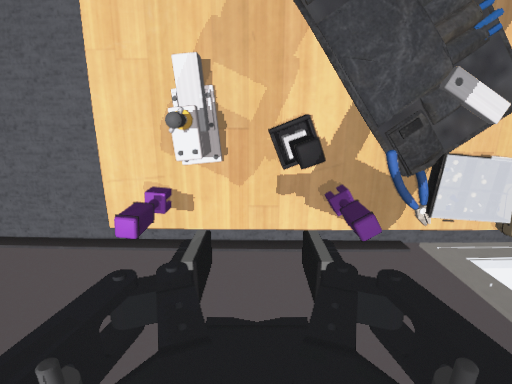

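View pics/g2.png

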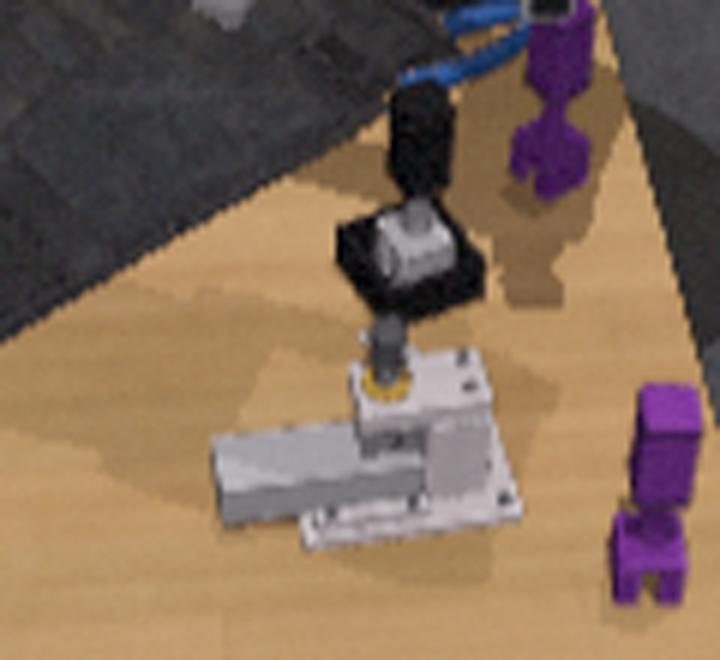

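```bash
python3 - <<'E'
from h import *
crop('w5',155,40,235,175,5.5,'g');crop('w5',255,100,345,180,8,'g2');crop('s8',250,235,300,290,12,'g3')
crop('s3',250,220,300,290,10,'g4')
E
```

```text
(no output)
```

View pics/g.png

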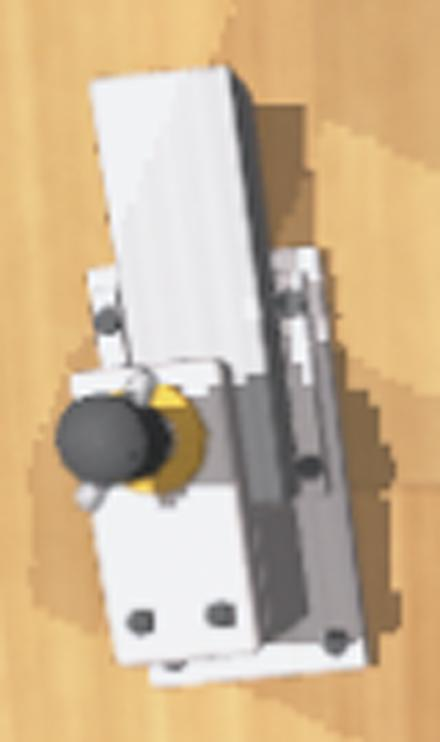

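View pics/g2.png

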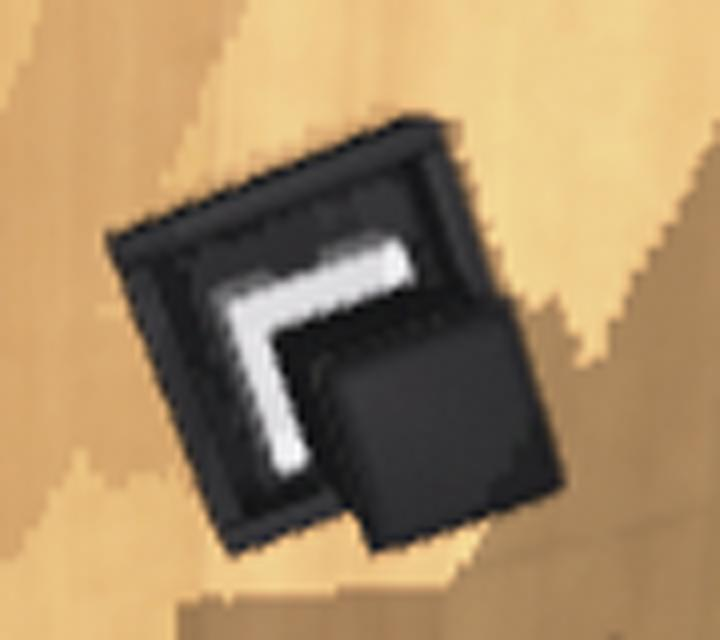

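View pics/g3.png

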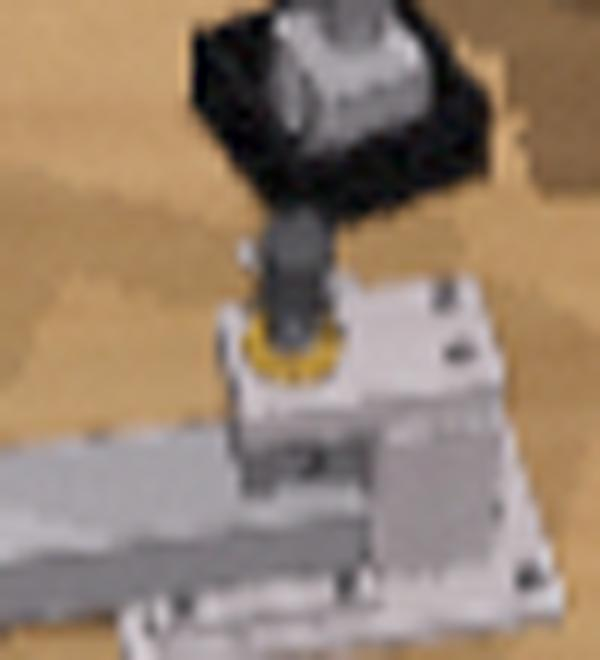

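```bash
python3 - <<'E'
from fit import *
c=load('w5');cv=lambda P,s,o: np.array(P)/s+o
p=[pix(c,*q,97) for q in cv([(145,382),(88,497)],5.5,[155,40])]
d=p[1]-p[0]; y=np.degrees(np.arctan2(d[1],d[0])); print(np.round(p,1),np.linalg.norm(d),'pin yaw',y,'screw angle',np.radians(4.85-y), 'mid',(p[0]+p[1])/2)
print('head', [np.round(pix(c,100/5.5+155,438/5.5+40,z),1) for z in(106,110)])
h=27
r=fit(c,[(-14,-15,72),(-14,15,72),(44,15,72),(44,-15,72),(58,27,8)],cv([(72,378),(228,365),(260,650),(120,662),(366,663)],5.5,[155,40]),[610,-267,0.08]);show('jig',r);print(r[1].tolist())
tray=[(-h,-h,26),(-h,h,26),(h,-h,26)]
r=fit(c,tray,cv([(108,237),(445,122),(232,552)],8,[255,100]),[635,-139,.38]);show('tray',r);print(r[1].tolist())
a=12
r=fit(c,[(-a,-a,120),(-a,a,120),(a,a,120),(a,-a,120)],cv([(325,362),(508,300),(562,487),(378,550)],8,[255,100]),[638,-139,.38]);show('drv',r);print(r[1].tolist())
# block top
Y=np.array([pix(c,*q,33) for q in cv([(93,80),(230,67),(268,375)],5.5,[155,40])]);print(np.round((Y[:,:2]-J)@np.stack([AX,AY],1),1))
E
```

```text
[[ 601.7 -262.3   97. ]
 [ 621.6 -273.9   97. ]] 23.04119904594085 pin yaw -30.191967405932964 screw angle 0.6115977076100666 mid [ 611.67738435 -268.12125786   97.        ]
head [array([ 611.2, -268.3,  106. ]), array([ 611.2, -267.1,  110. ])]
jig [ 6.11683e+02 -2.66991e+02  8.40000e-02] yaw deg 4.8 rms 0.97
[[-0.1, -1.4], [-0.5, -1.5], [0.7, 1.2], [-0.5, 1.1], [0.6, 1.1]]
tray [ 6.39724e+02 -1.38725e+02  3.62000e-01] yaw deg 20.72 rms 0.71
[[0.7, 0.1], [0.0, -1.0], [-0.7, 1.0]]
drv [ 6.40533e+02 -1.39251e+02  3.36000e-01] yaw deg 19.27 rms 0.85
[[-1.4, -0.2], [0.9, -0.9], [1.0, 0.5], [-0.6, 0.7]]
[[-71.8 -13. ]
 [-71.7  15.8]
 [ -9.8  16.1]]
```

```bash
python3 - <<'E'
from h import *
go([639.7,-139.3,150],np.radians(110.5))
E
```

```text
rv [-3.000e-04 -2.000e-04 -3.538e-01] shift cm [3.597 5.148 7.986] rows 2.8
```

move_arm:
  series:
    - [0, 0, -0.12, 1.2, 1.7, 2, 0.6]
    - [0, 0, -0.24, 2.4, 3.4, 5, 0.6]
    - [0, 0, -0.354, 3.6, 5.15, 8, 0.6]
    - [0, 0, -0.354, 3.6, 5.15, 8, 0.6]
    - [0, 0, -0.354, 3.6, 5.15, 8, 0.6]

```text
time_s: 10.1
eef_pos: [638.2, -139.2, 149.1]
ee_rot: [-0.001, -0.177, 0.984, 0.001]
force: [0.1, -0.4, 1.0]
grip_width: 0.6
```

```bash
python3 - <<'E'
from h import *
snap('wrist','w6');st();go([639.7,-139.3,76],np.radians(110.5))
E
```

```text
t 10.15 tcp [ 639.7 -140.3  151.1] yawdir tool y [-0.348  0.937 -0.001] z [ 0.001 -0.001 -1.   ] F [-0.2 -0.9  0.7] g 0.599 q6 [-0.39  0.66  1.17 -0.    1.31 -2.32]
rv [-0.0015  0.0008 -0.0022] shift cm [-0.031  0.101  7.509] rows 1.8
```

View pics/w6.png

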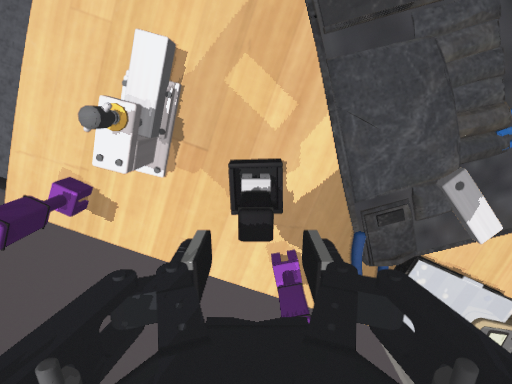

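```bash
python3 - <<'E'
from h import *
c=load('w6');crop('w6',215,150,320,320,4,'g')
print(pix(c,256,224.5,120), tool()[0]); print(proj(c,[[639.7,-139.3,120]]))
E
```

```text
[ 639.04973407 -139.38061565  120.        ] [ 639.66887889 -140.26804025  151.0939174 ]
[[255.77794076 225.37459795]]
```

View pics/g.png

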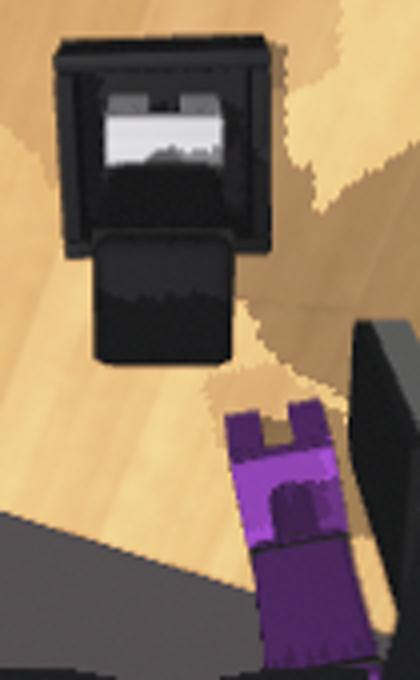

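```bash
python3 - <<'E'
from h import *
c=load('w6');p,r=tool()
for u,v,z in [(230,412,22),(322,402,22),(345,540,22),(255,548,22)]:
    X=pix(c,u/4+215,v/4+150,z); print(np.round(X,1), np.round(r.inv().apply(X-p),1))
E
```

```text
[701.9 -96.7  22. ] [-73.4  19.3 129.1]
[690.3 -74.1  22. ] [-70.4  44.6 129.1]
[728.5 -50.9  22. ] [-114.3   53.   129.1]
[739.9 -74.2  22. ] [-116.8   27.3  129.1]
```

move_arm:
  series:
    - [-0.001, 0, -0.002, 0, 0.1, 3, 0.6]
    - [-0.001, 0, -0.002, 0, 0.1, 6, 0.6]
    - [-0.001, 0, -0.002, 0, 0.1, 7.5, 0.6]
    - [-0.001, 0, -0.002, 0, 0.1, 7.5, 0.6]
  grip_force: 60

```text
time_s: 10.48
eef_pos: [638.9, -140.5, 74.2]
ee_rot: [-0.001, -0.177, 0.984, 0.0]
force: [-0.7, -0.3, 0.3]
grip_width: 0.599
```

move_arm:
  series:
    - [0, 0, 0, 0, 0, 0, 0.1]
    - [0, 0, 0, 0, 0, 0, 0.1]
    - [0, 0, 0, 0, 0, 0, 0.1]
    - [0, 0, 0, 0, 0, 0, 0.1]
    - [0, 0, 0, 0, 0, 0, 0.1]

```text
time_s: 10.9
eef_pos: [640.0, -141.3, 76.4]
ee_rot: [0.001, -0.176, 0.984, -0.001]
force: [-0.5, -2.1, 5.7]
grip_width: 0.268
```

```bash
python3 - <<'E'
from h import *
snap('side','s9');st();go([639.7,-139.3,176],np.radians(110.5));crop('s9',210,170,330,310,5,'g')
E
```

```text
t 10.95 tcp [ 640.  -141.3   76.4] yawdir tool y [-0.347  0.938 -0.002] z [ 0.002 -0.002 -1.   ] F [-0.6 -1.3  6.9] g 0.274 q6 [-0.4   0.74  1.24 -0.    1.16 -2.32]
rv [-0.0022  0.0016 -0.003 ] shift cm [-0.056  0.172 -9.962] rows 2.4
```

View pics/g.png

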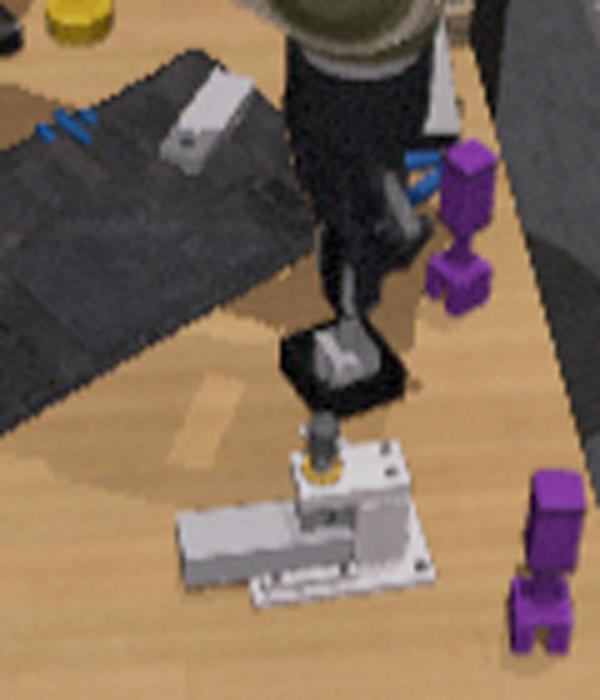

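move_arm:
  series:
    - [-0.002, 0.002, 0, 0, 0, -2, 0.1]
    - [-0.002, 0.002, 0, 0, 0, -5.5, 0.1]
    - [-0.002, 0.002, 0, 0, 0, -9, 0.1]
    - [-0.002, 0.002, 0, 0, 0, -12, 0.1]
    - [-0.002, 0.002, 0, 0, 0, -12, 0.1]

```text
time_s: 11.37
eef_pos: [641.7, -141.7, 204.1]
ee_rot: [0.005, -0.177, 0.984, -0.003]
force: [1.1, -0.1, 0.5]
grip_width: 0.276
```

```bash
python3 - <<'E'
from h import *
st();go([610.8,-267.5,197],np.radians(59.8))
E
```

```text
t 11.37 tcp [ 641.7 -141.7  204.1] yawdir tool y [-0.347  0.938 -0.008] z [ 0.011 -0.005 -1.   ] F [ 1.1 -0.1  0.5] g 0.276 q6 [-0.4   0.62  1.1  -0.    1.41 -2.32]
rv [-0.004   0.0114  0.882 ] shift cm [  7.277 -10.711   0.733] rows 7.1
```

move_arm:
  series:
    - [0, 0, 0.12, 1.2, -1.8, 0, 0.1]
    - [0, 0, 0.24, 2.4, -3.6, 0, 0.1]
    - [0, 0, 0.36, 3.6, -5.4, 0.2, 0.1]
    - [0, 0, 0.48, 4.8, -7.2, 0.4, 0.1]
    - [0, 0, 0.6, 6, -9, 0.6, 0.1]

```text
time_s: 11.78
eef_pos: [616.4, -247.8, 198.2]
ee_rot: [0.005, 0.125, 0.992, -0.002]
force: [0.3, -0.6, -2.1]
grip_width: 0.271
```

```bash
python3 - <<'E'
from h import *
st();go([610.8,-267.5,197],np.radians(59.8))
E
```

```text
t 11.78 tcp [ 616.4 -247.8  198.2] yawdir tool y [ 0.248  0.969 -0.002] z [ 0.011 -0.005 -1.   ] F [ 0.3 -0.6 -2.1] g 0.271 q6 [-0.56  0.65  1.08  0.    1.41 -1.88]
rv [-2.000e-04  1.150e-02  2.761e-01] shift cm [ 0.055 -2.047  0.119] rows 2.2
```

move_arm:
  series:
    - [0, 0.006, 0.12, 0, -1, 0, 0.1]
    - [0, 0.011, 0.24, 0.05, -2, 0, 0.1]
    - [0, 0.011, 0.276, 0.05, -2.05, 0, 0.1]
    - [0, 0.011, 0.276, 0.05, -2.05, 0, 0.1]

```text
time_s: 12.12
eef_pos: [610.5, -268.0, 197.8]
ee_rot: [-0.0, 0.262, 0.965, 0.0]
force: [0.4, -1.0, -1.5]
grip_width: 0.271
```

```bash
python3 - <<'E'
from h import *
snap('wrist','w10');snap('side','s10');snap('top','t10');st();go([610.8,-267.5,197],np.radians(59.8));crop('s10',230,200,310,300,7,'g');crop('t10',290,130,380,210,7,'g2')
E
```

```text
t 12.27 tcp [ 610.9 -267.1  198.1] yawdir tool y [ 0.501  0.865 -0.   ] z [ 0. -0. -1.] F [ 0.5 -0.6 -1.8] g 0.276 q6 [-0.59  0.66  1.06 -0.    1.43 -1.63]
rv [-0.      0.0003  0.002 ] shift cm [-0.012 -0.039  0.111] rows 0.0
```

View pics/w10.png

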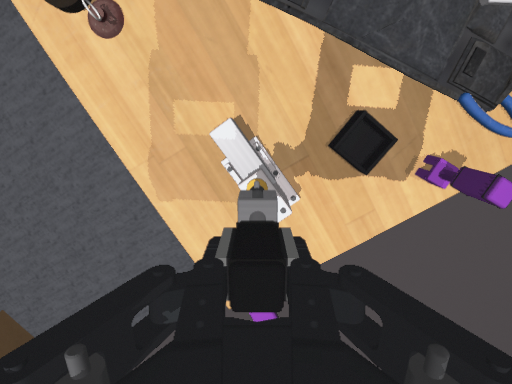

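View pics/g.png

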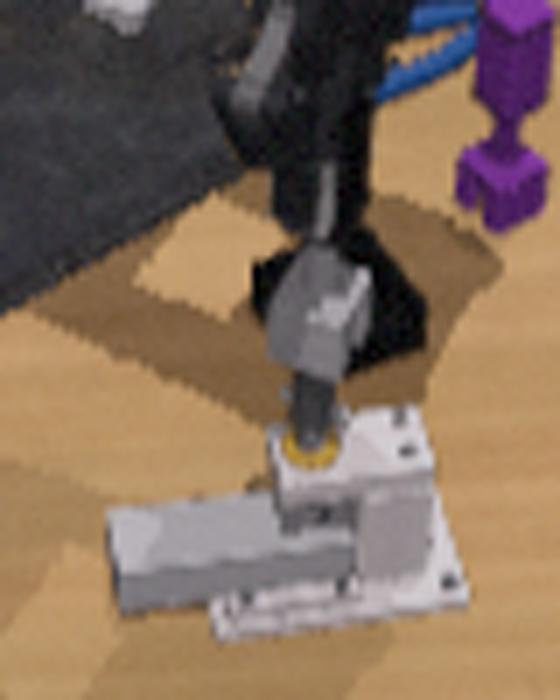

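View pics/g2.png

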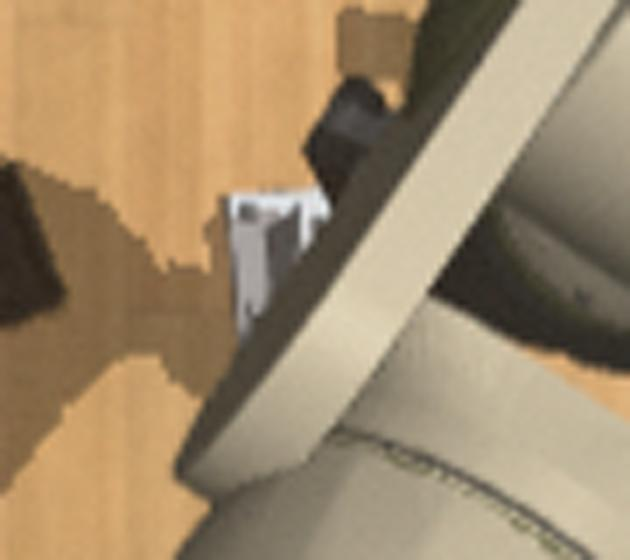

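```bash
python3 - <<'E'
from h import *
s=load('s10');w=load('w10')
crop('w10',215,160,300,330,4.2,'g');crop('s10',260,215,295,270,14,'g2')
p=np.array([610.9,-267.1,0]);b=198.1-71.4
m=tool()[1].as_matrix();dx,dy=m[:,0],m[:,1]
for n,(ox,oy) in {'-x side':(14,0)}.items(): pass
pts=[p+[0,0,b],p+[0,0,b+22]]+[p+dx*a*14+dy*c*14.5+[0,0,b+h] for h in(0,28) for a in(1,-1) for c in(1,-1)]
print(np.round((proj(s,pts)-[260,215])*14).tolist());print(np.round((proj(w,pts)-[215,160])*4.2).tolist())
print('head',np.round((proj(s,[[610.8,-267.5,108.7]])-[260,215])*14).tolist())
E
```

```text
[[198.0, 471.0], [202.0, 384.0], [159.0, 393.0], [93.0, 499.0], [303.0, 442.0], [238.0, 550.0], [164.0, 282.0], [96.0, 388.0], [310.0, 331.0], [244.0, 439.0]]
[[181.0, 183.0], [182.0, 222.0], [256.0, 114.0], [105.0, 115.0], [254.0, 250.0], [109.0, 251.0], [267.0, 156.0], [96.0, 156.0], [264.0, 308.0], [100.0, 309.0]]
head [[195.0, 542.0]]
```

View pics/g.png

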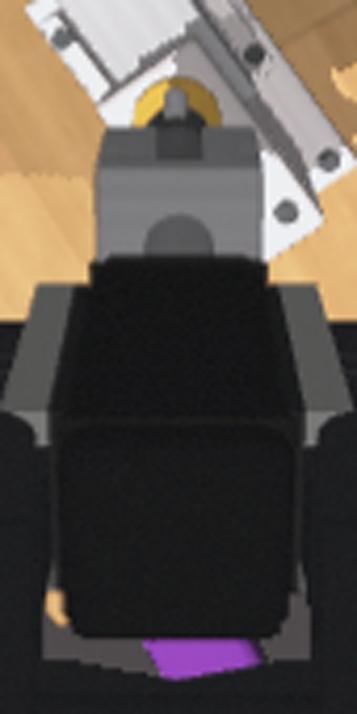

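View pics/g2.png

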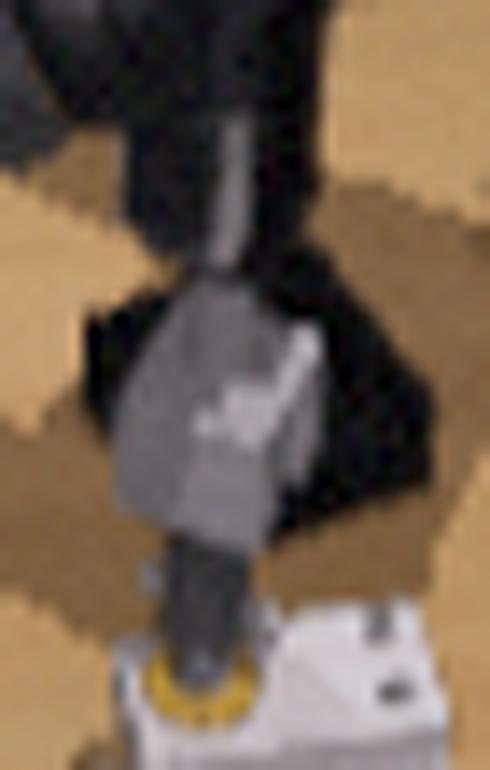

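```bash
python3 - <<'E'
from h import *
w=load('w10');p=np.array([610.9,-267.1,0]);b=198.1-71.4
m=tool()[1].as_matrix();dx,dy=m[:,0],m[:,1]
for sh in(0,-3):
  pts=[p+dx*(a*12+sh)+dy*c*12+[0,0,b+h] for h in(115,60) for a in(1,-1) for c in(1,-1)]
  print(np.round((proj(w,pts)-[215,160])*4.2).tolist())
E
```

```text
[[311.0, 432.0], [64.0, 433.0], [303.0, 637.0], [71.0, 638.0], [267.0, 233.0], [99.0, 234.0], [264.0, 384.0], [103.0, 385.0]]
[[310.0, 459.0], [65.0, 460.0], [303.0, 661.0], [72.0, 662.0], [266.0, 253.0], [100.0, 253.0], [263.0, 402.0], [103.0, 403.0]]
```

move_arm:
  series:
    - [0, 0, 0, 0.1, -0.04, 0.8, 0.1]
    - [0, 0, 0, 0.12, -0.04, 1.6, 0.1]
    - [0, 0, 0, 0.12, -0.04, 2.1, 0.1]
    - [0, 0, 0, 0.12, -0.04, 2.1, 0.1]

```text
time_s: 12.6
eef_pos: [609.2, -266.3, 175.1]
ee_rot: [-0.001, 0.259, 0.966, 0.0]
force: [0.4, -0.5, -1.9]
grip_width: 0.275
```

```bash
python3 - <<'E'
from h import *
snap('wrist','w11');snap('side','s11');st();crop('w11',215,160,300,330,4.2,'g');crop('s11',260,215,295,270,14,'g2')
E
```

```text
t 12.7 tcp [ 609.6 -266.7  176.8] yawdir tool y [0.501 0.865 0.   ] z [-0.  0. -1.] F [ 0.2  0.1 -0.7] g 0.277 q6 [-0.59  0.67  1.09  0.    1.38 -1.63]
```

View pics/g.png

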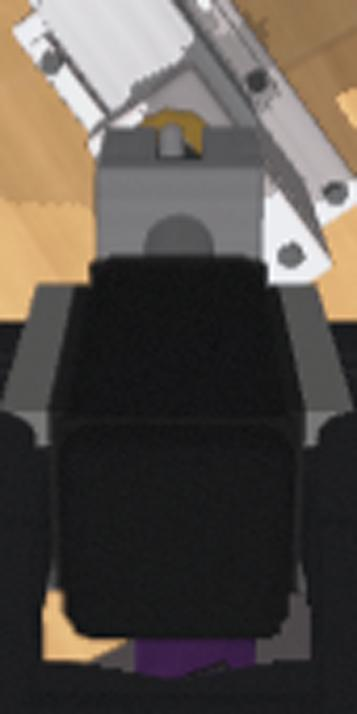

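View pics/g2.png

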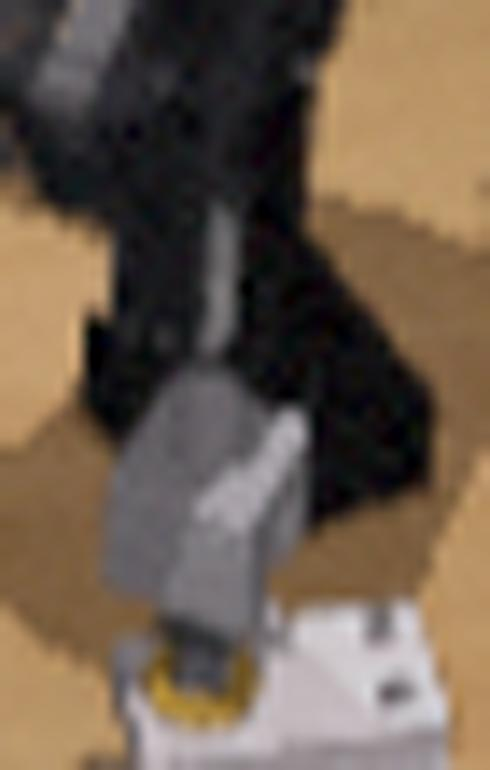

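move_arm:
  series:
    - [0, 0, 0, 0, -0.06, 0, 0.1]
    - [0, 0, 0, 0, -0.12, 0.15, 0.1]
    - [0, 0, 0, 0, -0.12, 0.3, 0.1]
    - [0, 0, 0, 0, -0.12, 0.3, 0.1]

```text
time_s: 13.03
eef_pos: [608.9, -267.8, 173.5]
ee_rot: [-0.0, 0.259, 0.966, 0.0]
force: [0.5, -0.3, -2.1]
grip_width: 0.275
```

```bash
python3 - <<'E'
from h import *
snap('wrist','w12');st();crop('w12',225,175,290,240,9,'g')
E
```

```text
t 13.08 tcp [ 608.9 -267.8  173.6] yawdir tool y [0.501 0.865 0.   ] z [-0.001  0.    -1.   ] F [-1.2 -0.2 -0.7] g 0.272 q6 [-0.59  0.67  1.1   0.    1.37 -1.64]
```

View pics/g.png

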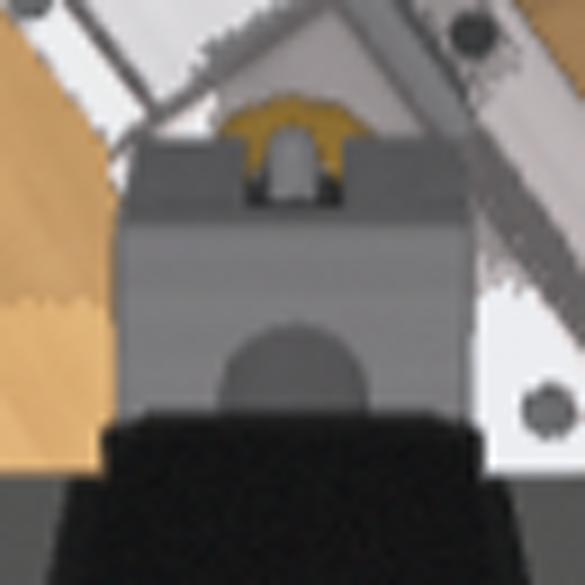

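move_arm:
  series:
    - [0, 0, 0, 0, 0, 0.3, 0.1]
    - [0, 0, 0, 0, 0, 0.6, 0.1]
    - [0, 0, 0, 0, 0, 0.8, 0.1]
    - [0, 0, 0, 0, 0, 0.8, 0.1]

```text
time_s: 13.42
eef_pos: [608.7, -267.6, 164.9]
ee_rot: [-0.001, 0.259, 0.966, 0.0]
force: [-0.3, -0.2, -0.8]
grip_width: 0.27
```

```bash
python3 - <<'E'
from h import *
st()
E
```

```text
t 13.42 tcp [ 608.7 -267.6  164.9] yawdir tool y [0.501 0.865 0.   ] z [-0.001  0.001 -1.   ] F [-0.3 -0.2 -0.8] g 0.27 q6 [-0.59  0.68  1.11  0.    1.36 -1.64]
```

move_arm:
  series:
    - [0, 0, 0, 0, 0, 0.25, 0.1]
    - [0, 0, 0, 0, 0, 0.45, 0.1]
    - [0, 0, 0, 0, 0, 0.55, 0.1]
    - [0, 0, 0, 0, 0, 0.55, 0.1]

```text
time_s: 13.75
eef_pos: [608.6, -267.5, 159.0]
ee_rot: [-0.001, 0.259, 0.966, 0.0]
force: [-0.3, 0.4, -1.3]
grip_width: 0.274
```

```bash
python3 - <<'E'
from h import *
st()
E
```

```text
t 13.75 tcp [ 608.6 -267.5  159. ] yawdir tool y [0.501 0.865 0.   ] z [-0.002  0.001 -1.   ] F [-0.3  0.4 -1.3] g 0.274 q6 [-0.59  0.68  1.12  0.    1.35 -1.64]
```

Lower gently until contact.

move_arm:
  series:
    - [0, 0, 0, 0, 0, 0.08, 0.1]
    - [0, 0, 0, 0, 0, 0.15, 0.1]
    - [0, 0, 0, 0, 0, 0.15, 0.1]

```text
time_s: 14.0
eef_pos: [608.8, -267.6, 158.1]
ee_rot: [-0.001, 0.259, 0.966, 0.0]
force: [0.1, -0.0, 2.6]
grip_width: 0.27
```

```bash
python3 - <<'E'
from h import *
st();snap('side','s13');snap('wrist','w13');crop('s13',240,200,310,300,7,'g');crop('w13',225,175,290,240,9,'g2')
E
```

```text
t 14.0 tcp [ 608.8 -267.6  158.1] yawdir tool y [0.501 0.865 0.   ] z [-0.001  0.001 -1.   ] F [ 0.1 -0.   2.6] g 0.27 q6 [-0.59  0.68  1.12  0.    1.34 -1.64]
```

View pics/g.png

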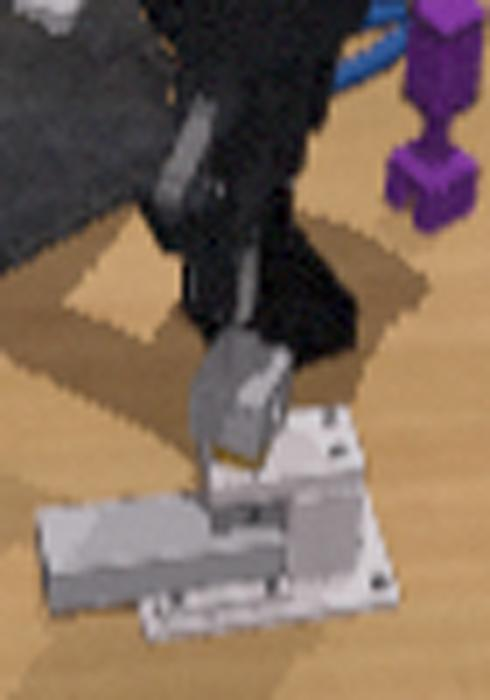

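View pics/g2.png

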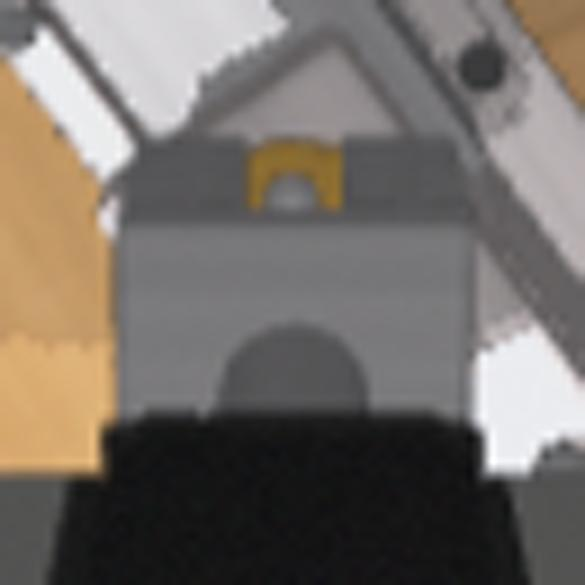

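move_arm:
  series:
    - [0, 0, 0.11, 0, 0.02, 0, 0.1]
    - [0, 0, 0.22, -0.01, 0.05, 0.03, 0.1]
    - [0, 0, 0.33, -0.01, 0.07, 0.07, 0.1]
    - [0, 0, 0.44, -0.02, 0.09, 0.11, 0.1]
    - [0, 0, 0.55, -0.03, 0.115, 0.15, 0.1]

```text
time_s: 14.52
eef_pos: [609.7, -266.6, 156.6]
ee_rot: [-0.001, 0.514, 0.858, 0.0]
force: [-0.4, 0.5, 0.4]
grip_width: 0.275
```

```bash
python3 - <<'E'
from h import *
st();print(ctrl.sense()['wrist_torque']);snap('side','s14');crop('s14',240,200,310,300,7,'g')
E
```

```text
t 14.52 tcp [ 609.7 -266.6  156.6] yawdir tool y [ 0.882  0.471 -0.   ] z [-0.001  0.001 -1.   ] F [-0.4  0.5  0.4] g 0.275 q6 [-0.59  0.68  1.12  0.    1.34 -1.08]
[ 0.17010718 -0.07019051  0.15622881]
```

View pics/g.png

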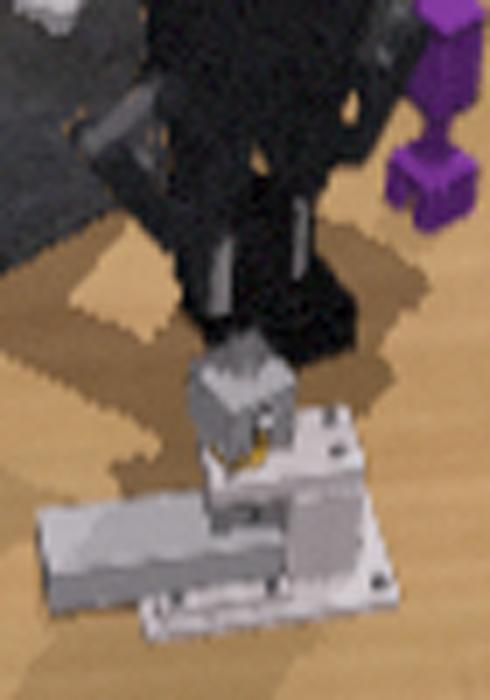

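move_arm:
  series:
    - [0, 0, 0.11, 0, 0.02, 0.04, 0.1]
    - [0, 0, 0.22, -0.01, 0.05, 0.08, 0.1]
    - [0, 0, 0.33, -0.01, 0.07, 0.13, 0.1]
    - [0, 0, 0.44, -0.02, 0.09, 0.17, 0.1]
    - [0, 0, 0.54, -0.03, 0.115, 0.2, 0.1]

```text
time_s: 14.98
eef_pos: [611.0, -266.0, 154.5]
ee_rot: [-0.001, 0.727, 0.686, 0.0]
force: [0.3, 1.4, -0.0]
grip_width: 0.271
```

move_arm:
  series:
    - [0, 0, 0, 0, 0, 0, 0.1]
    - [0, 0, 0, 0, 0, 0, 0.1]

```text
time_s: 15.15
eef_pos: [611.0, -266.0, 154.4]
ee_rot: [-0.001, 0.726, 0.688, 0.0]
force: [1.0, 1.5, 0.0]
grip_width: 0.276
```

```bash
python3 - <<'E'
from h import *
st();print(ctrl.sense()['wrist_torque']);snap('side','s15');snap('wrist','w15');crop('s15',240,200,310,300,7,'g');crop('w15',215,160,300,245,7,'g2')
E
```

```text
t 15.15 tcp [ 611.  -266.   154.4] yawdir tool y [ 0.999 -0.053 -0.001] z [-0.001  0.002 -1.   ] F [1.  1.5 0. ] g 0.276 q6 [-0.59  0.69  1.12  0.    1.34 -0.53]
[ 0.15415889 -0.04448447  0.03266468]
```

View pics/g.png

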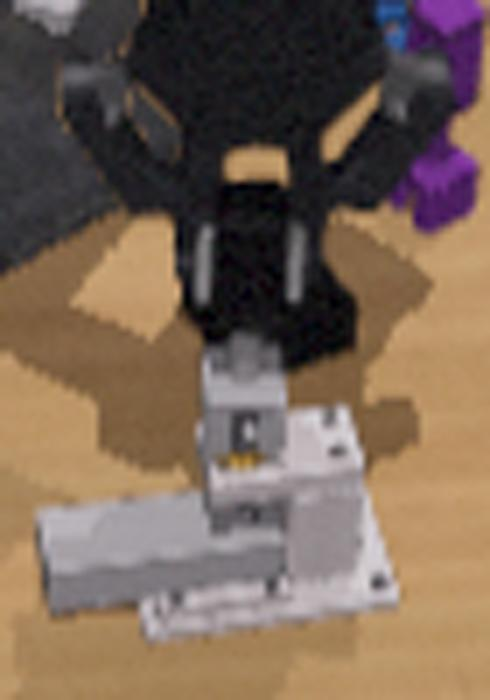

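View pics/g2.png

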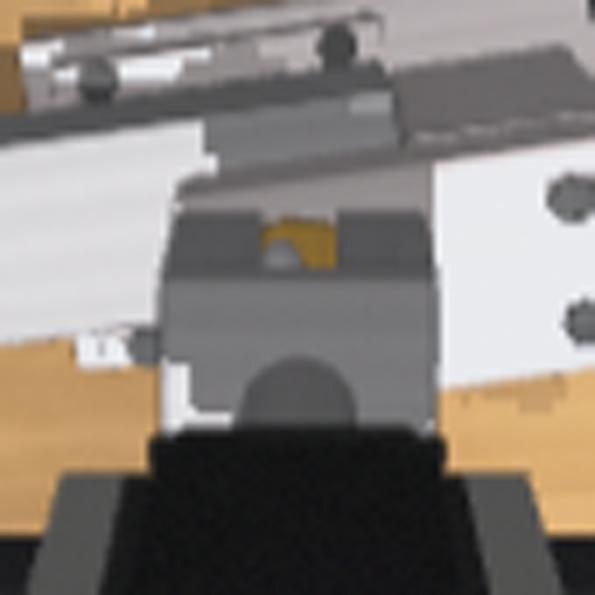

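move_arm:
  series:
    - [0, 0, -0.05, 0, -0.01, 0, 0.1]
    - [0, 0, -0.1, 0, -0.02, -0.05, 0.1]
    - [0, 0, -0.1, 0, -0.02, -0.5, 0.1]
    - [0, 0, -0.1, 0, -0.02, -1.3, 0.1]
    - [0, 0, -0.1, 0, -0.02, -2.4, 0.1]

```text
time_s: 15.67
eef_pos: [610.5, -266.0, 178.6]
ee_rot: [-0.001, 0.691, 0.723, 0.0]
force: [0.4, 0.6, -1.2]
grip_width: 0.273
```

```bash
python3 - <<'E'
from h import *
st();print(ctrl.sense()['wrist_torque']);snap('side','s16');snap('wrist','w16');crop('s16',240,200,310,300,7,'g');crop('w16',215,160,300,245,7,'g2')
go([640,-141,200],np.radians(90))
E
```

```text
t 15.67 tcp [ 610.5 -266.   178.6] yawdir tool y [ 0.999  0.045 -0.002] z [-0.002  0.002 -1.   ] F [ 0.4  0.6 -1.2] g 0.273 q6 [-0.59  0.67  1.08  0.    1.39 -0.63]
[-0.01410358  0.00422295  0.00816275]
rv [ 1.4000e-03  3.0000e-03 -1.5254e+00] shift cm [12.412  3.414 -1.872] rows 12.2
```

View pics/g.png

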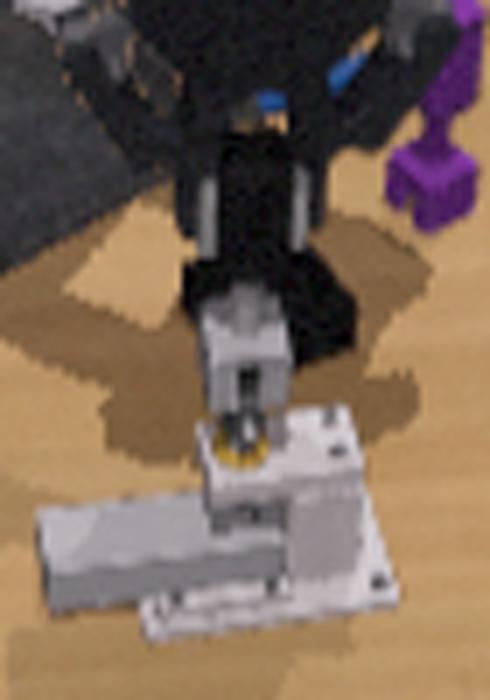

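View pics/g2.png

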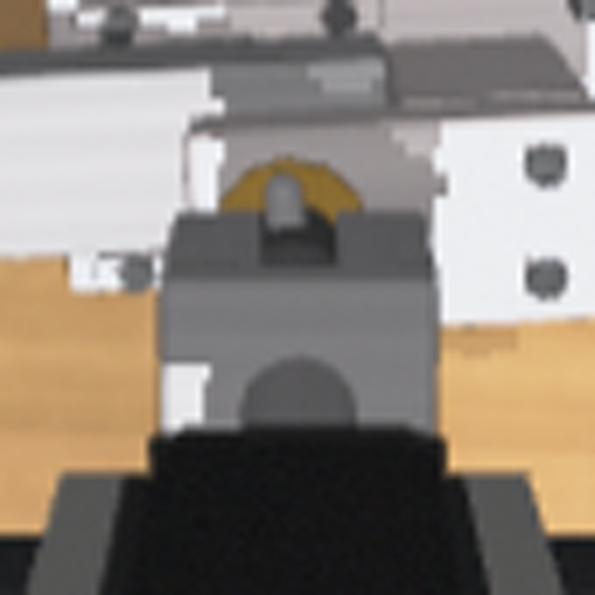

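```bash
python3 - <<'E'
from h import *
go([638,-137.5,205],np.radians(20.5))
E
```

```text
rv [ 0.0026  0.0015 -0.3124] shift cm [12.77   3.231 -2.373] rows 3.2
```

move_arm:
  series:
    - [0, 0, 0, 0, 0, -2.6, 0.1]
    - [0, 0, -0.1, 3, 0.7, -2.6, 0.1]
    - [0, 0, -0.2, 6.5, 1.6, -2.6, 0.1]
    - [0, 0, -0.3, 10, 2.5, -2.6, 0.1]
    - [0.002, 0.001, -0.312, 12.8, 3.2, -2.4, 0.1]

```text
time_s: 16.18
eef_pos: [638.0, -135.0, 206.0]
ee_rot: [0.001, 0.568, 0.823, 0.0]
force: [1.4, -0.3, -1.4]
grip_width: 0.275
```

move_arm:
  series:
    - [0, 0, 0, 0, 0, 0, 0.1]
    - [0, 0, 0, 0, 0, 0, 0.1]

```text
time_s: 16.35
eef_pos: [638.3, -133.5, 206.3]
ee_rot: [0.001, 0.567, 0.824, 0.0]
force: [-0.1, -0.3, -1.0]
grip_width: 0.275
```

```bash
python3 - <<'E'
from h import *
st();snap('side','s17');snap('wrist','w17');snap('top','t17');crop('s17',220,180,320,310,5,'g');
go([638,-137.5,100],np.radians(20.5))
E
```

```text
t 16.35 tcp [ 638.3 -133.5  206.3] yawdir tool y [0.934 0.357 0.002] z [ 0.002 -0.001 -1.   ] F [-0.1 -0.3 -1. ] g 0.275 q6 [-0.39  0.62  1.1   0.    1.42 -0.75]
rv [0.0016 0.0015 0.0035] shift cm [-0.106 -0.047 10.607] rows 2.5
```

View pics/g.png

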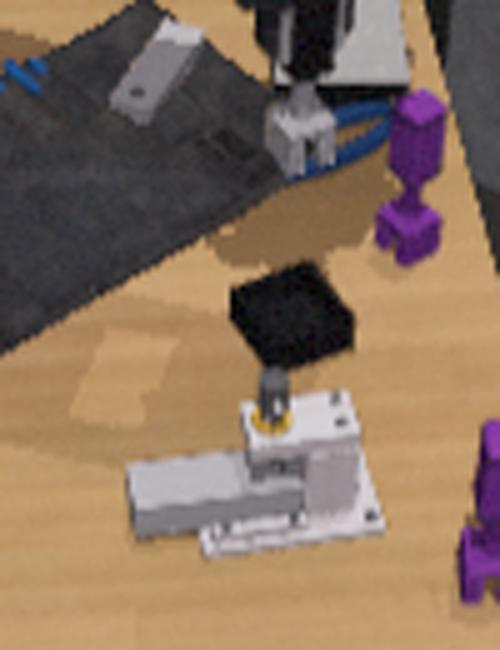

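View pics/w17.png

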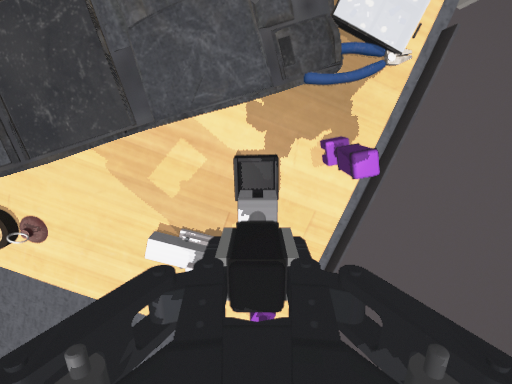

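View pics/t17.png

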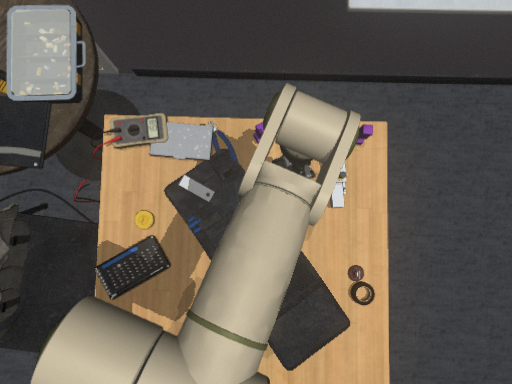

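move_arm:
  series:
    - [0.001, 0.001, 0, -0.4, -0.15, 2, 0.1]
    - [0.001, 0.001, 0, -0.4, -0.15, 5.5, 0.1]
    - [0.001, 0.001, 0, -0.4, -0.15, 9, 0.1]
    - [0.001, 0.001, 0, -0.4, -0.15, 10.2, 0.1]
    - [0.001, 0.001, 0, -0.4, -0.15, 10.2, 0.1]

```text
time_s: 16.92
eef_pos: [636.5, -141.2, 100.9]
ee_rot: [-0.003, 0.569, 0.822, -0.001]
force: [-1.6, -0.1, -1.0]
grip_width: 0.275
```

```bash
python3 - <<'E'
from h import *
st();snap('side','s18');snap('wrist','w18');crop('s18',240,190,300,270,9,'g');crop('w18',215,140,300,245,7,'g2')
go([638,-137.5,77],np.radians(20.5))
E
```

```text
t 16.92 tcp [ 636.5 -141.2  100.9] yawdir tool y [ 0.936  0.352 -0.004] z [-0.005  0.002 -1.   ] F [-1.6 -0.1 -1. ] g 0.275 q6 [-0.4   0.71  1.23 -0.    1.21 -0.76]
rv [0.002  0.0019 0.0025] shift cm [0.412 0.072 2.873] rows 0.7
```

View pics/g.png

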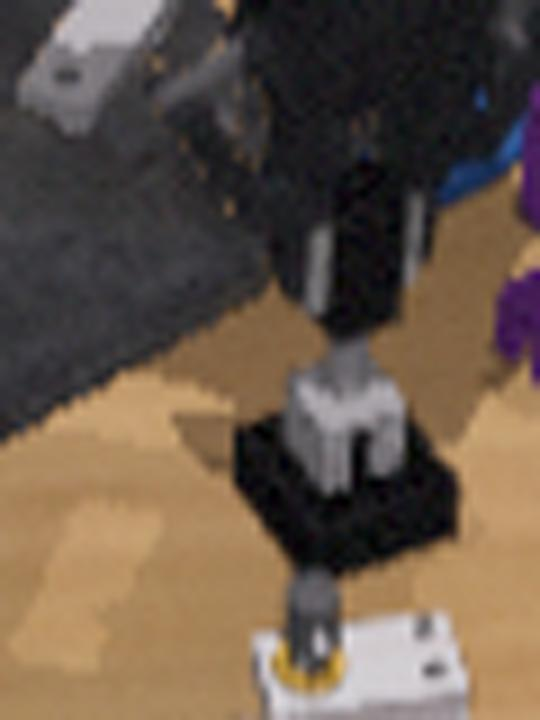

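View pics/g2.png

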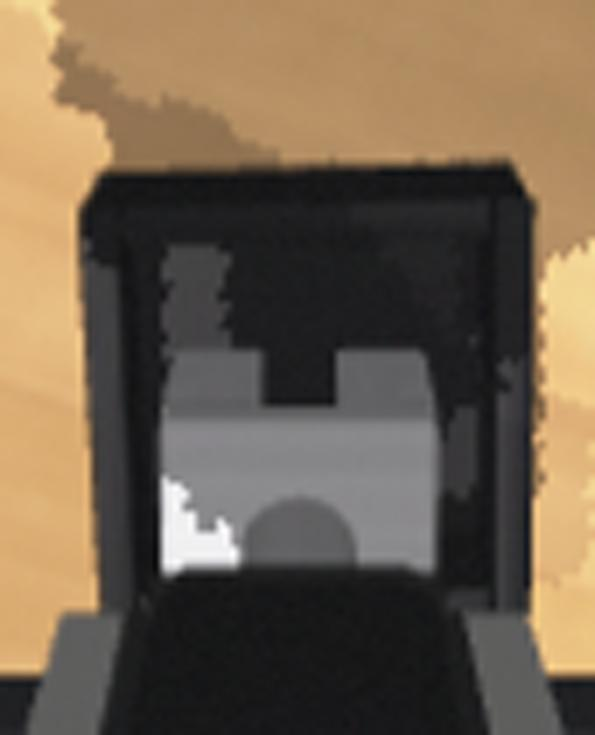

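move_arm:
  series:
    - [0.002, 0.002, 0, 0.25, 0.1, 0, 0.1]
    - [0.002, 0.002, 0, 0.5, 0.2, 0, 0.1]
    - [0.002, 0.002, 0, 0.5, 0.2, 1.2, 0.1]
    - [0.002, 0.002, 0, 0.5, 0.2, 2.1, 0.1]
    - [0.002, 0.002, 0, 0.5, 0.2, 2.35, 0.1]

```text
time_s: 17.43
eef_pos: [638.0, -135.8, 80.1]
ee_rot: [-0.001, 0.569, 0.822, -0.0]
force: [1.1, -0.4, -2.1]
grip_width: 0.272
```

move_arm:
  series:
    - [0, 0, 0, 0, 0, 0.02, 0.1]
    - [0, 0, 0, 0, 0, 0.05, 0.1]

```text
time_s: 17.6
eef_pos: [637.7, -135.6, 78.8]
ee_rot: [-0.002, 0.569, 0.822, -0.0]
force: [0.4, -0.5, -0.2]
grip_width: 0.275
```

```bash
python3 - <<'E'
from h import *
st();snap('wrist','w19');crop('w19',205,140,310,245,6.5,'g2')
E
```

```text
t 17.6 tcp [ 637.7 -135.6   78.8] yawdir tool y [ 0.936  0.353 -0.003] z [-0.004  0.002 -1.   ] F [ 0.4 -0.5 -0.2] g 0.275 q6 [-0.39  0.73  1.25  0.    1.17 -0.75]
```

View pics/g2.png

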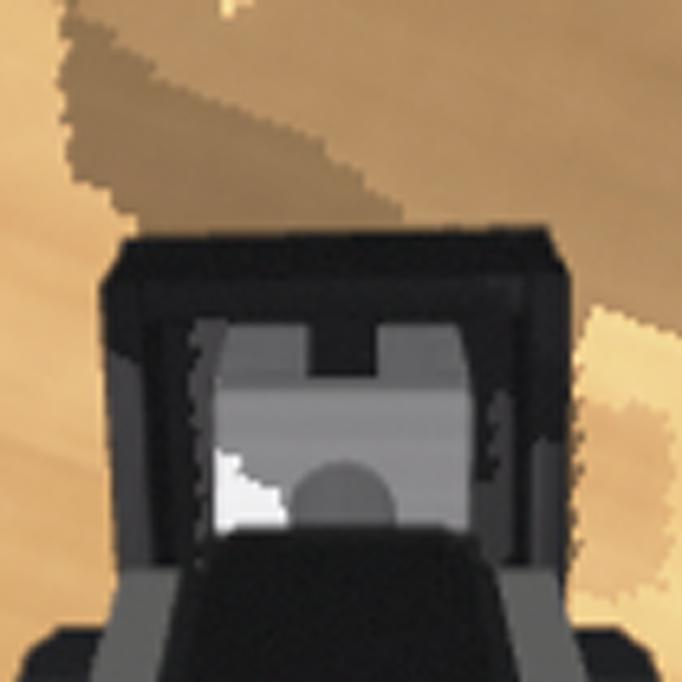

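move_arm:
  series:
    - [0.002, 0.002, 0, -0.1, 0, 0.1, 0.1]
    - [0.002, 0.002, 0, -0.15, 0, 0.2, 0.1]
    - [0.002, 0.002, 0, -0.15, 0, 0.24, 0.1]

```text
time_s: 17.9
eef_pos: [638.5, -137.4, 76.8]
ee_rot: [-0.003, 0.569, 0.822, -0.001]
force: [0.1, -0.6, -0.6]
grip_width: 0.271
```

```bash
python3 - <<'E'
from h import *
st()
E
```

```text
t 17.9 tcp [ 638.5 -137.4   76.8] yawdir tool y [ 0.936  0.353 -0.004] z [-0.006  0.002 -1.   ] F [ 0.1 -0.6 -0.6] g 0.271 q6 [-0.39  0.74  1.24  0.    1.17 -0.75]
```

Nearly on the floor; touch down and release.

move_arm:
  series:
    - [0.002, 0.003, 0, 0, 0, 0.05, 0.1]
    - [0.002, 0.003, 0, 0, 0, 0.08, 0.1]
    - [0.002, 0.003, 0, 0, 0, 0.08, 0.6]
    - [0.002, 0.003, 0, 0, 0, 0.08, 0.6]
    - [0.002, 0.003, 0, 0, 0, 0.08, 0.6]

```text
time_s: 18.32
eef_pos: [638.6, -137.4, 76.1]
ee_rot: [-0.005, 0.569, 0.822, -0.001]
force: [0.2, -0.2, -0.6]
grip_width: 0.602
```

move_arm:
  series:
    - [0, 0, 0, 0, 0, -1, 0.6]
    - [0, 0, 0, 0, 0, -4, 0.6]
    - [0, 0, 0, 0, 0, -8, 0.6]
    - [0, 0, 0, 0, 0, -11, 0.6]
    - [0, 0, 0, 0, 0, -13, 0.6]

```text
time_s: 18.73
eef_pos: [640.4, -138.2, 211.0]
ee_rot: [-0.002, 0.569, 0.822, 0.0]
force: [0.6, 0.5, -0.3]
grip_width: 0.599
```

```bash
python3 - <<'E'
from h import *
st();snap('side','s20');snap('wrist','w20');crop('s20',220,180,320,310,5,'g');
go([672,-200,215],np.radians(90))
E
```

```text
t 18.73 tcp [ 640.4 -138.2  211. ] yawdir tool y [ 0.936  0.353 -0.002] z [-0.003  0.002 -1.   ] F [ 0.6  0.5 -0.3] g 0.599 q6 [-0.39  0.62  1.08  0.    1.44 -0.75]
rv [ 7.0000e-04 -1.4000e-03 -1.2104e+00] shift cm [-6.856  0.735 -0.376] rows 9.7
```

View pics/g.png

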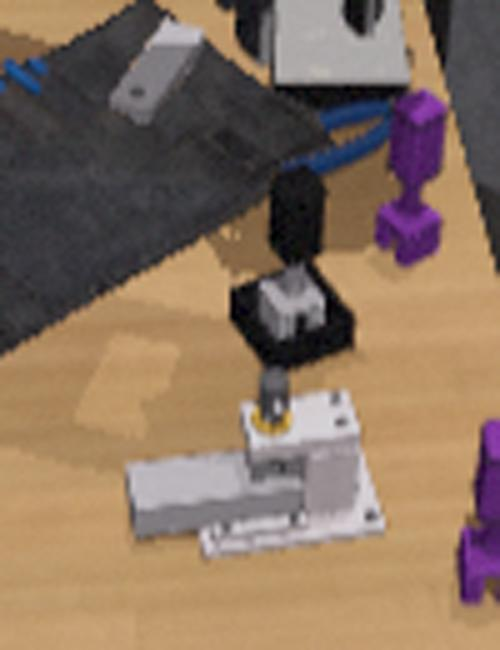

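View pics/w20.png

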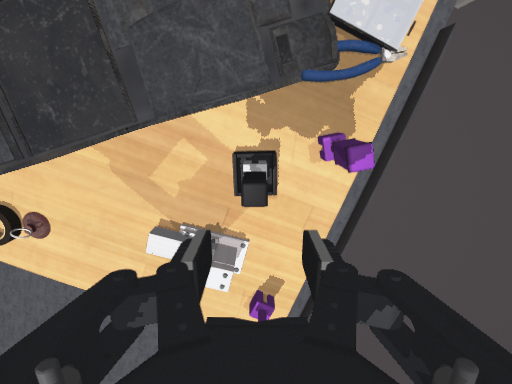

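move_arm:
  series:
    - [0, 0, -0.12, -1.4, 0.15, -0.1, 0.6]
    - [0, 0, -0.24, -2.8, 0.3, -0.2, 0.6]
    - [0, 0, -0.36, -4.2, 0.45, -0.3, 0.6]
    - [0, 0, -0.48, -5.6, 0.6, -0.4, 0.6]
    - [0, 0, -0.6, -6.9, 0.7, -0.4, 0.6]

```text
time_s: 19.25
eef_pos: [671.9, -201.1, 214.8]
ee_rot: [-0.001, 0.298, 0.955, 0.001]
force: [0.1, -0.0, -0.6]
grip_width: 0.598
```

move_arm:
  series:
    - [0, 0, -0.12, 0, 0, 0, 0.6]
    - [0, 0, -0.24, 0, 0, 0, 0.6]
    - [0, 0, -0.36, 0, 0, 0, 0.6]
    - [0, 0, -0.48, 0, 0, 0, 0.6]
    - [0, 0, -0.61, 0, 0, 0, 0.6]

```text
time_s: 19.67
eef_pos: [671.7, -201.0, 214.1]
ee_rot: [-0.001, -0.003, 1.0, 0.001]
force: [0.8, -0.1, 0.2]
grip_width: 0.601
```

move_arm:
  series:
    - [0, 0, 0, 0, 0, 0, 0.6]

```text
time_s: 19.75
eef_pos: [671.5, -200.9, 213.7]
ee_rot: [-0.002, -0.005, 1.0, 0.001]
force: [-0.5, -0.1, 0.4]
grip_width: 0.599
```

```bash
python3 - <<'E'
from h import *
st();snap('wrist','w21');crop('w21',150,30,240,170,5,'g');crop('w21',255,80,345,180,7,'g2')
E
```

```text
t 19.75 tcp [ 671.5 -200.9  213.7] yawdir tool y [-0.011  1.     0.003] z [-0.004  0.003 -1.   ] F [-0.5 -0.1  0.4] g 0.599 q6 [-0.46  0.74  0.87  0.    1.53 -2.04]
```

View pics/w21.png

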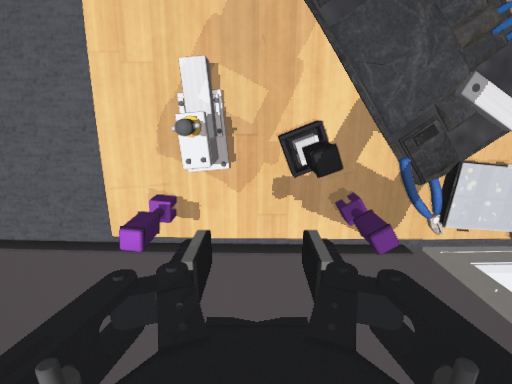

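View pics/g.png

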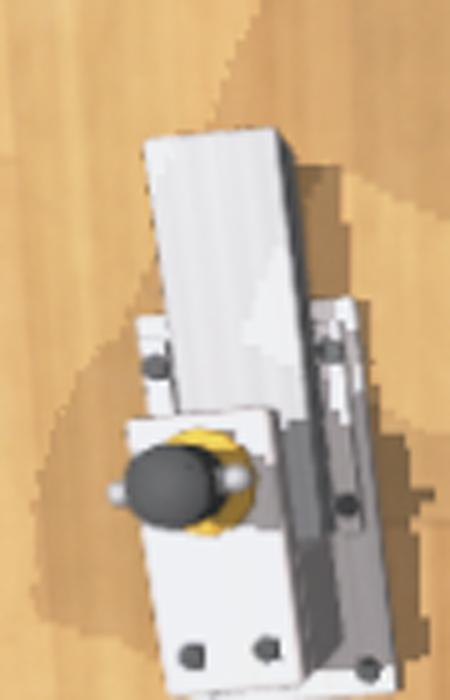

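```bash
python3 - <<'E'
from h import *
c=load('w21')
for a,b in [((116,493),(235,475)),((118,493),(232,477))]:
  p=[pix(c,q[0]/5+150,q[1]/5+30,93) for q in(a,b)]
  d=p[0]-p[1]; y=np.degrees(np.arctan2(d[1],d[0])); print(np.round(p,1),np.linalg.norm(d),y,'screw',np.radians(4.85-y))
Y=np.array([pix(c,*(np.array(q)/5+[150,30]),33) for q in [(145,143),(275,129)]]);print(np.round((Y[:,:2]-J)@np.stack([AX,AY],1),1))
st();go(jt(-59,1,150),A+np.pi/2)
E
```

```text
[[ 613.1 -280.3   93. ]
 [ 609.6 -257.6   93. ]] 23.027701593265043 -81.44765714591435 screw 1.5061782539534179
[[ 613.1 -280.    93. ]
 [ 610.  -258.1   93. ]] 22.019300129431056 -82.03206009552557 screw 1.5163780095825001
[[-71.2 -13.4]
 [-71.6  15.4]]
t 19.8 tcp [ 671.4 -200.9  213.5] yawdir tool y [-0.005  1.     0.003] z [-0.004  0.003 -1.   ] F [-0.1 -0.  -0.4] g 0.599 q6 [-0.46  0.74  0.87  0.    1.53 -2.03]
rv [ 0.003  -0.0037 -0.0798] shift cm [12.039 -7.024  6.373] rows 3.7
```

move_arm:
  series:
    - [0, 0, -0.02, 3, -1.8, 0, 0.6]
    - [0, 0, -0.04, 6, -3.5, 1, 0.6]
    - [0, 0, -0.06, 9, -5.3, 3, 0.6]
    - [0.003, -0.004, -0.08, 12, -7, 5, 0.6]
    - [0.003, -0.004, -0.08, 12, -7, 6.4, 0.6]

```text
time_s: 20.22
eef_pos: [546.6, -273.3, 147.8]
ee_rot: [-0.002, -0.039, 0.999, 0.001]
force: [-0.4, -0.4, -0.7]
grip_width: 0.602
```

move_arm:
  series:
    - [0, 0, 0, 0, 0, 0, 0.6]

```text
time_s: 20.3
eef_pos: [544.6, -273.1, 145.2]
ee_rot: [-0.004, -0.036, 0.999, 0.002]
force: [1.2, 0.4, -0.4]
grip_width: 0.604
```

```bash
python3 - <<'E'
from h import *
st();jg();go(jt(-59,1,12.1),A+np.pi/2);snap('wrist','w22')
E
```

```text
t 20.3 tcp [ 544.6 -273.1  145.2] yawdir tool y [-0.072  0.997  0.005] z [-0.008  0.005 -1.   ] F [ 1.2  0.4 -0.4] g 0.604 q6 [-0.66  0.57  1.34 -0.    1.24 -2.3 ]
tcp in jig [-6.5610e+01  3.0000e-02  1.4522e+02]
rv [ 0.0052 -0.0073 -0.0127] shift cm [-0.757  0.037 13.307] rows 3.2
```

View pics/w22.png

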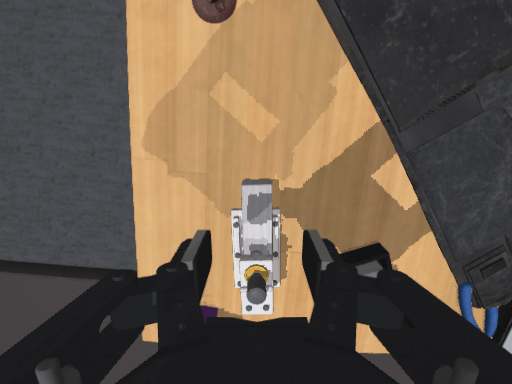

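move_arm:
  series:
    - [0.005, -0.007, -0.013, -0.5, 0.03, 3, 0.6]
    - [0.005, -0.007, -0.013, -0.5, 0.03, 6.5, 0.6]
    - [0.005, -0.007, -0.013, -0.5, 0.03, 10, 0.6]
    - [0.005, -0.007, -0.013, -0.5, 0.03, 12.5, 0.6]
    - [0.005, -0.007, -0.013, -0.5, 0.03, 13.2, 0.6]

```text
time_s: 20.77
eef_pos: [548.6, -271.0, 11.3]
ee_rot: [-0.002, -0.042, 0.999, 0.001]
force: [-0.6, -0.1, -0.1]
grip_width: 0.601
```

move_arm:
  series:
    - [0, 0, 0, 0, 0, 0, 0.6]

```text
time_s: 20.85
eef_pos: [549.1, -270.6, 10.9]
ee_rot: [-0.002, -0.042, 0.999, 0.001]
force: [0.0, 0.2, 0.6]
grip_width: 0.602
```

```bash
python3 - <<'E'
from h import *
st();jg();go(jt(-60,1,12.3),A+np.pi/2);snap('side','s23');crop('s23',210,200,320,310,6,'g')
E
```

```text
t 20.85 tcp [ 549.1 -270.6   10.9] yawdir tool y [-0.083  0.997  0.003] z [-0.004  0.003 -1.   ] F [0.  0.2 0.6] g 0.602 q6 [-0.65  0.74  1.43 -0.    0.97 -2.3 ]
tcp in jig [-60.98   2.12  10.93]
rv [ 0.0029 -0.0039 -0.0011] shift cm [-0.098 -0.111 -0.138] rows 0.0
```

View pics/g.png

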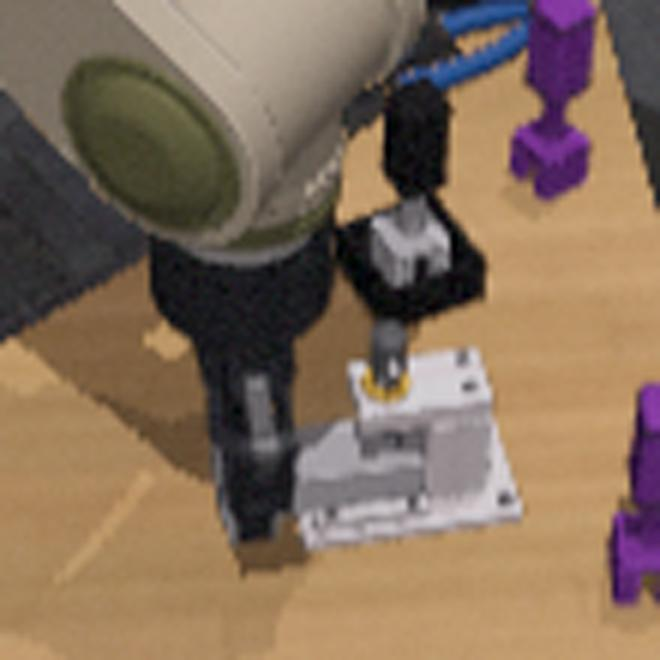

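move_arm:
  series:
    - [0.003, -0.004, 0, 0, -0.11, -0.12, 0.6]
    - [0.003, -0.004, 0, 0, -0.11, -0.12, 0.1]
    - [0.003, -0.004, 0, 0, -0.11, -0.12, 0.1]
    - [0.003, -0.004, 0, 0, -0.11, -0.12, 0.1]
    - [0.003, -0.004, 0, 0, -0.11, -0.12, 0.1]
  grip_force: 60

```text
time_s: 21.32
eef_pos: [550.3, -272.3, 15.0]
ee_rot: [0.002, -0.042, 0.999, -0.001]
force: [-1.5, 1.1, 7.5]
grip_width: 0.341
```

```bash
python3 - <<'E'
from h import *
st();jg();print(ctrl.sense()['wrist_torque']);go(jt(-90,0.5,12.3),A+np.pi/2)
E
```

```text
t 21.32 tcp [ 550.3 -272.3   15. ] yawdir tool y [-0.084  0.997 -0.003] z [ 0.003 -0.002 -1.   ] F [-1.5  1.1  7.5] g 0.341 q6 [-0.65  0.74  1.43  0.    0.97 -2.3 ]
tcp in jig [-59.89   0.32  15.  ]
[0.2563794  0.1050715  0.07463462]
rv [-0.0026  0.0033 -0.001 ] shift cm [3.012 0.016 0.26 ] rows 0.7
```

move_arm:
  series:
    - [0, 0, 0, 0.3, 0, 0, 0.1]
    - [0, 0, 0, 0.7, 0, 0, 0.1]
    - [0, 0, 0, 1.1, 0, 0, 0.1]
    - [0, 0, 0, 1.5, 0, 0, 0.1]
    - [0, 0, 0, 1.5, 0, 0, 0.1]

```text
time_s: 21.73
eef_pos: [534.6, -273.7, 15.1]
ee_rot: [0.001, -0.042, 0.999, -0.001]
force: [-1.3, -1.1, -1.5]
grip_width: 0.331
```

```bash
python3 - <<'E'
from h import *
st();jg();print(ctrl.sense()['wrist_torque']);snap('side','s24');crop('s24',210,200,320,310,6,'g')
E
```

```text
t 21.73 tcp [ 534.6 -273.7   15.1] yawdir tool y [-0.083  0.997 -0.002] z [ 0.003 -0.002 -1.   ] F [-1.3 -1.1 -1.5] g 0.331 q6 [-0.67  0.71  1.48  0.    0.95 -2.32]
tcp in jig [-75.68   0.26  15.13]
[ 0.01671316  0.37642175 -0.05286957]
```

View pics/g.png

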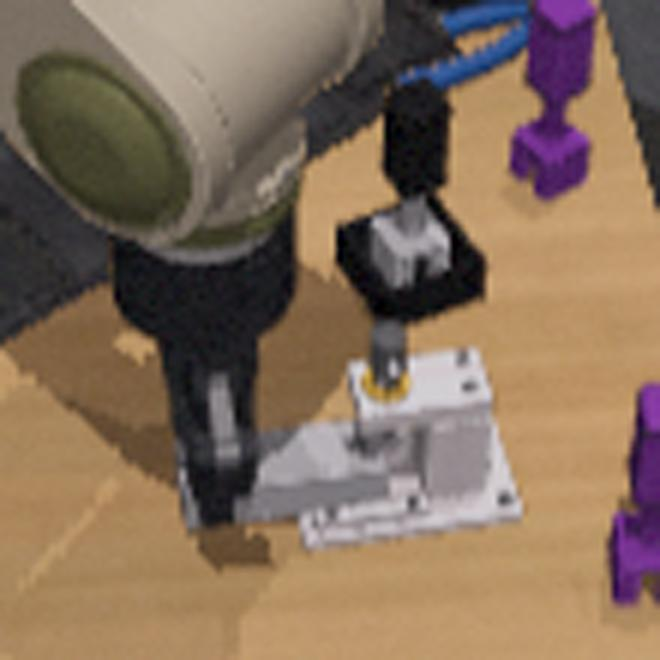

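move_arm:
  series:
    - [0, 0, 0, 0.8, 0, 0, 0.1]
    - [0, 0, 0, 2, 0, 0, 0.1]
    - [0, 0, 0, 3.5, 0, 0, 0.1]
    - [0, 0, 0, 5.5, 0, 0, 0.1]
    - [0, 0, 0, 7.5, 0, 0, 0.1]

```text
time_s: 22.2
eef_pos: [458.5, -279.7, 14.7]
ee_rot: [0.001, -0.042, 0.999, -0.001]
force: [-0.7, 0.1, -2.8]
grip_width: 0.334
```

move_arm:
  series:
    - [0, 0, 0, 0, 0, 0, 0.1]
    - [0, 0, 0, 0, 0, 0, 0.1]

```text
time_s: 22.37
eef_pos: [457.5, -279.8, 14.7]
ee_rot: [0.0, -0.041, 0.999, -0.001]
force: [1.0, -0.5, -3.1]
grip_width: 0.333
```

```bash
python3 - <<'E'
from h import *
st();jg();snap('side','s25');crop('s25',180,200,320,310,5.5,'g')
E
```

```text
t 22.37 tcp [ 457.5 -279.8   14.7] yawdir tool y [-0.083  0.997 -0.001] z [ 0.001 -0.001 -1.   ] F [ 1.  -0.5 -3.1] g 0.333 q6 [-0.77  0.61  1.68 -0.    0.85 -2.42]
tcp in jig [-152.97    0.69   14.68]
```

View pics/g.png

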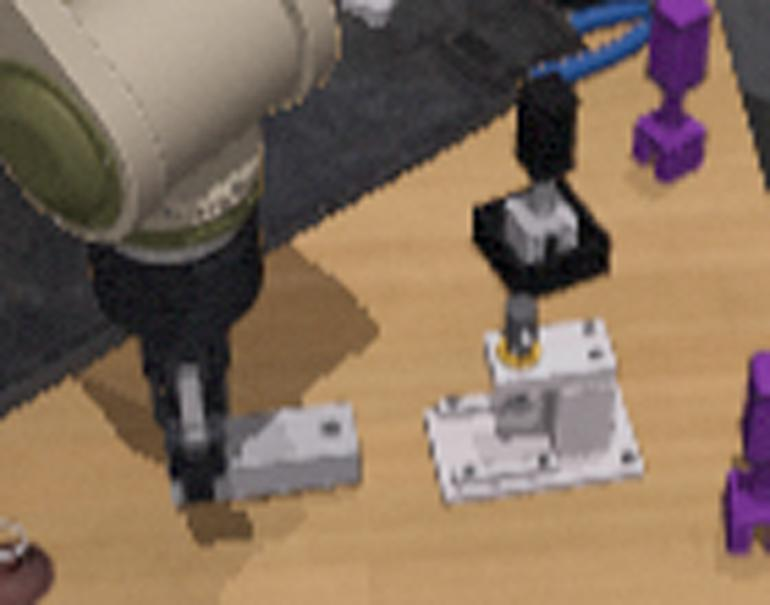

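move_arm:
  series:
    - [0, 0, 0, 0, 0, 0.3, 0.1]
    - [0, 0, 0, 0, 0, 0.6, 0.1]
    - [0, 0, 0, 0, 0, 0.75, 0.1]
    - [0, 0, 0, 0, 0, 0.75, 0.1]

```text
time_s: 22.75
eef_pos: [458.7, -279.8, 7.2]
ee_rot: [0.001, -0.042, 0.999, -0.001]
force: [-0.1, 0.4, -1.2]
grip_width: 0.335
```

```bash
python3 - <<'E'
from h import *
st();print(ctrl.sense()['wrist_torque'])
E
```

```text
t 22.75 tcp [ 458.7 -279.8    7.2] yawdir tool y [-0.084  0.996 -0.002] z [ 0.002 -0.002 -1.   ] F [-0.1  0.4 -1.2] g 0.335 q6 [-0.77  0.62  1.69 -0.    0.83 -2.42]
[0.13526394 0.00707843 0.06471427]
```

Contact is starting (force down from −3.1 to −1.2 N). A touch lower, then release.

move_arm:
  series:
    - [0, 0, 0, 0, 0, 0.04, 0.1]
    - [0, 0, 0, 0, 0, 0.08, 0.1]
    - [0, 0, 0, 0, 0, 0.08, 0.6]
    - [0, 0, 0, 0, 0, 0.08, 0.6]
    - [0, 0, 0, 0, 0, 0.08, 0.6]

```text
time_s: 23.17
eef_pos: [459.0, -279.8, 6.3]
ee_rot: [0.001, -0.042, 0.999, -0.001]
force: [-0.4, 0.3, -0.2]
grip_width: 0.6
```

move_arm:
  series:
    - [0, 0, 0, 0, 0, -1, 0.6]
    - [0, 0, 0, 0, 0, -4, 0.6]
    - [0, 0, 0, 0, 0, -8, 0.6]
    - [0, 0, 0, 1.5, 0, -12, 0.6]
    - [0, 0, 0, 3, 0, -15, 0.6]

```text
time_s: 23.58
eef_pos: [429.1, -282.1, 159.7]
ee_rot: [0.002, -0.043, 0.999, -0.002]
force: [-0.2, -0.9, 0.7]
grip_width: 0.601
```

move_arm:
  series:
    - [0, 0, 0, 3, 0, -3, 0.6]
    - [0, 0, 0, 6, 0, -5, 0.6]
    - [0, 0, 0, 8, 0, -6, 0.6]
    - [0, 0, 0, 8, 0, -6, 0.6]
    - [0, 0, 0, 8, 0, -6, 0.6]

```text
time_s: 24.0
eef_pos: [348.8, -289.0, 220.5]
ee_rot: [0.003, -0.042, 0.999, -0.003]
force: [-0.2, -0.3, -1.0]
grip_width: 0.597
```

```bash
python3 - <<'E'
from h import *
st();snap('side','s26');snap('top','t26');crop('s26',190,180,330,310,5.5,'g');crop('t26',150,120,390,300,3.3,'g2');crop('s26',255,240,300,300,13,'g3')
E
```

```text
t 24.0 tcp [ 348.8 -289.   220.5] yawdir tool y [-0.083  0.996 -0.006] z [ 0.006 -0.006 -1.   ] F [-0.2 -0.3 -1. ] g 0.597 q6 [-0.95  0.16  1.72  0.    1.25 -2.61]
```

View pics/g.png

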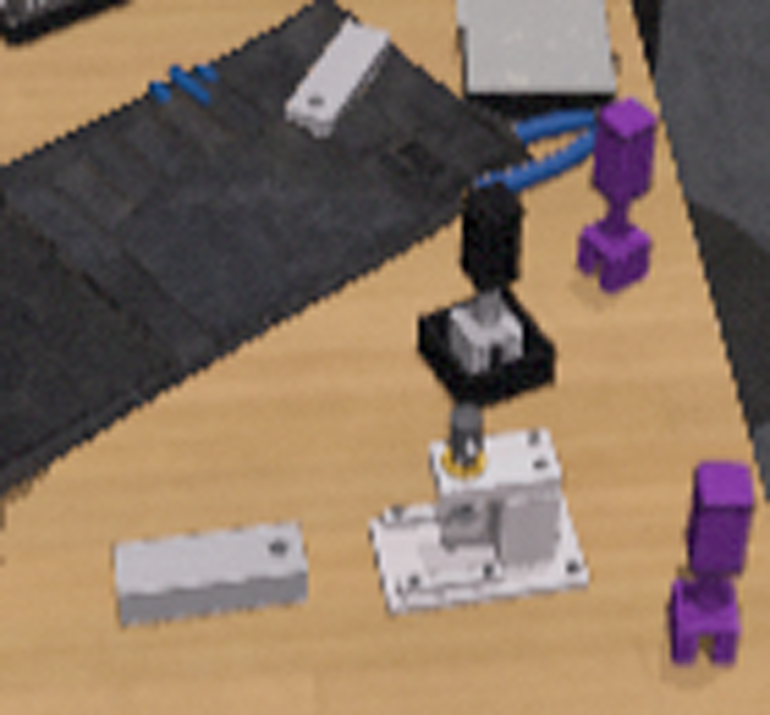

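View pics/g2.png

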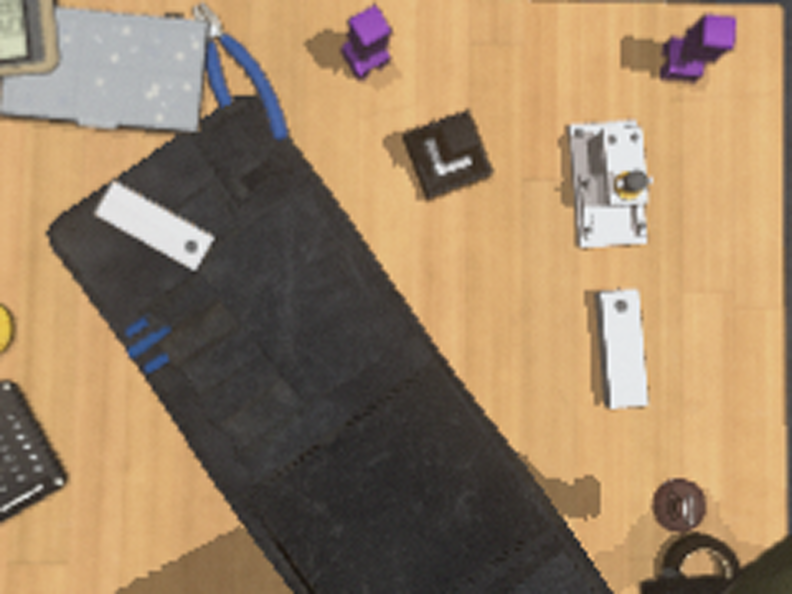

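View pics/g3.png

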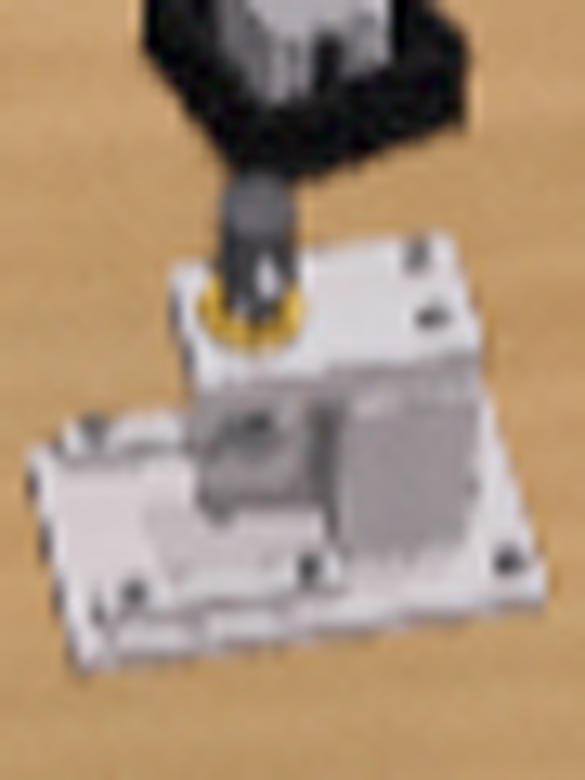

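```bash
python3 - <<'E'
from h import *
print(job.finish_job())
E
```

```text
the job is handed in; nothing more can be done
None
```

I completed the whole sequence and handed the job in at about 24 s of the 67 s allowed. The hand-in gives no verdict, so success rests on my own checks below.

**What I did**
1. I picked the tall block by measuring its height from two camera views, about 29 mm against 19 mm for the low block.
2. I slid it along the anvil until it touched the post, where I felt an 8 N contact.
3. I fitted the driver over the screw head. It seated with about 3 N of push.
4. I turned the driver about 1.1 rad clockwise.
5. I stood the driver back in its tray.
6. I drew the block straight out under the foot and laid it on the bench about 120 mm in front of the screw.

**Last checks**
- **Pictures:** the final side and top views show the driver upright in its tray and the tall block flat on the bare bench. The low block and tin look unmoved, and the arm is clear of everything.
- **Screw angle:** my two estimates disagree slightly. The driver's final angle gives about 1.59 rad and the camera view of the cross pin gives about 1.51 rad. Both are within the 1.38 to 2.06 limits and put the foot's press at roughly 0.8 to 1.2 mm.
- **Not measured directly:** I had no reading of the foot's travel. Only the screw angle and the forces felt while drawing the block out support that figure.
- **Driver tilt:** in the grip the driver sat about 2 to 3 mm off the gripper's centre and may have been slightly tilted. I allowed for the offset when turning it.

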